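# Put the soldering irons on charge

### The job

Put the bench's cordless soldering irons away to charge: swing the rack's keeper bar right back, lay every iron down in the cradle marked with its own colour, fully seated with the tip pointing away from the operator (the robot), then press the keeper bar shut until it snaps into its catch and flip the charge switch on. Do it in that order, and do not disturb the pot, the fan or the solder spool.

Things in the scene. Friction and masses are not known exactly. Their poses are not given: they have to be found in the camera images.
- rack: Blue-grey charging rack, fixed; base 250 x 290 x 12 mm. Origin: on the bench under the middle of the four cradles; x along the cradles, away from the operator. Two saddle bars along y, 14 mm thick, at x = -30 and +30 mm, each with notches 30 mm wide at y = +90, +30, -30, -90 mm, notch floor 40 mm above the bench, tops 56 mm. A notch pair is a cradle; fingers fit in the 46 mm gap between.
- iron_red: Cordless soldering iron, red handle, 160 mm, 0.12 kg; may be absent. Origin: on its axis, middle of the handle; x along the axis towards the metal tip. Handle 24 mm square, x -42 to +42; black end cap 34 mm square, x -54 to -42; black collar 34 mm square, x +42 to +52; barrel 11 mm dia from +52; point at +106. Lies on cap and collar, axis 17 mm above the bench, any side up.
- seat_red (a point): Where the red iron's origin is when seated: 52 mm above the bench in the cradle marked by a red plate (30 x 44 x 4 mm, on the base, 90 mm to -x of here; colours change place between starts). Axes as the rack's: +x is where the tip must point. Seated: handle in both notches, cap in front of the near bar, collar beyond the far bar (play 5 mm along x, 3 mm along y).
- iron_blue: Cordless soldering iron, blue handle, 160 mm, 0.12 kg; may be absent. Origin: on its axis, middle of the handle; x along the axis towards the metal tip. Handle 24 mm square, x -42 to +42; black end cap 34 mm square, x -54 to -42; black collar 34 mm square, x +42 to +52; barrel 11 mm dia from +52; point at +106. Lies on cap and collar, axis 17 mm above the bench, any side up.
- seat_blue (a point): Where the blue iron's origin is when seated: 52 mm above the bench in the cradle marked by a blue plate (30 x 44 x 4 mm, on the base, 90 mm to -x of here; colours change place between starts). Axes as the rack's: +x is where the tip must point. Seated: handle in both notches, cap in front of the near bar, collar beyond the far bar (play 5 mm along x, 3 mm along y).
- iron_green: Cordless soldering iron, green handle, 160 mm, 0.12 kg; may be absent. Origin: on its axis, middle of the handle; x along the axis towards the metal tip. Handle 24 mm square, x -42 to +42; black end cap 34 mm square, x -54 to -42; black collar 34 mm square, x +42 to +52; barrel 11 mm dia from +52; point at +106. Lies on cap and collar, axis 17 mm above the bench, any side up.
- seat_green (a point): Where the green iron's origin is when seated: 52 mm above the bench in the cradle marked by a green plate (30 x 44 x 4 mm, on the base, 90 mm to -x of here; colours change place between starts). Axes as the rack's: +x is where the tip must point. Seated: handle in both notches, cap in front of the near bar, collar beyond the far bar (play 5 mm along x, 3 mm along y).
- iron_yellow: Cordless soldering iron, yellow handle, 160 mm, 0.12 kg; may be absent. Origin: on its axis, middle of the handle; x along the axis towards the metal tip. Handle 24 mm square, x -42 to +42; black end cap 34 mm square, x -54 to -42; black collar 34 mm square, x +42 to +52; barrel 11 mm dia from +52; point at +106. Lies on cap and collar, axis 17 mm above the bench, any side up.
- seat_yellow (a point): Where the yellow iron's origin is when seated: 52 mm above the bench in the cradle marked by a yellow plate (30 x 44 x 4 mm, on the base, 90 mm to -x of here; colours change place between starts). Axes as the rack's: +x is where the tip must point. Seated: handle in both notches, cap in front of the near bar, collar beyond the far bar (play 5 mm along x, 3 mm along y).
- keeper (a joint): Hinged keeper bar: 0 = shut, level over the handles; grows as it swings up and away from the operator, stop at 1.95 rad. Stiff hinge: stays where left. A sprung brass catch at the bar's -y end holds it shut: it must be pressed past the catch (resists from 0.16 to 0.08 rad, a few N at the bar), then snaps home below 0.05 rad.
- keeper_bar (a point): Middle of the keeper bar, moves with it: orange grip sleeve 16 mm dia, 44 mm long along the rack's y. Steel bar 12 mm dia, 250 mm long, 95 mm from the hinge, on an arm at each end. Shut, it lies 73 mm above the bench over the far saddle bar, 3 mm above seated handles.
- keeper_hinge (a point): Middle of the keeper's hinge axis (fixed, along the rack's y): 125 mm beyond the rack's origin along its x, 73 mm above the bench. Hinge posts at y = +-135 mm.
- charge (a joint): Charge switch: toggle lever beside the rack's +y end. 0 = off (leans 0.5 rad towards the operator, rack -x), 1 rad = on (leans away, rack +x). Stays where left. Pivot at rack x 0, y +178 mm, height 34 mm.
- charge_tip (a point): Centre of the red ball (26 mm dia) at the end of the charge lever, 60 mm from the lever's pivot; moves with it.
- pot: White ceramic pot, 66 mm dia, 55 mm high, bystander. Origin: centre of its underside.
- fan: Black cooling fan, 80 x 80 x 25 mm, standing on edge, bystander. Origin: centre of its underside.
- spool: Solder spool with green rims, 68 mm dia, 56 mm high, standing, bystander. Origin: centre of its underside.
- tip_red (a point): The tip point of the red iron, 106 mm along its x axis from its origin.
- tip_blue (a point): The tip point of the blue iron, 106 mm along its x axis from its origin.
- tip_green (a point): The tip point of the green iron, 106 mm along its x axis from its origin.
- tip_yellow (a point): The tip point of the yellow iron, 106 mm along its x axis from its origin.
Things that resemble listed ones, but are neither listed nor needed, are in the scene too. There is more than one size of the iron_yellow; the job needs the smallest. There is more than one size of the iron_green; the job needs the middle-sized.

How it is judged:
By the outcome, as a careful person would: the job done as asked, in the order asked, and still so for the second after the job is handed in, with the robot touching nothing.
Of iron_red, iron_blue, iron_green, iron_yellow only 3 to 4 are there at a start; the rules pass over those that are not, and their reading is None.
At some moment in a run one of iron_red, iron_blue, iron_green, iron_yellow may be knocked a few centimetres aside while the robot is not near it.
Once in a run the grip may slacken for a moment while it holds something.
It also fails if it takes over 208 s, if anything falls off the work surface, if the arm or the gripper's body presses on something with over 40 N, if the wrist force passes 120 N, or if a joint passes its speed limit or range.

### The arm

A 6-joint arm with a two-finger parallel gripper is mounted at the origin on the work surface. World frame = base frame: x ahead of the robot, y to its left, z up, the work surface at z = 0. Lengths are in m, angles in rad, forces in N, time in s.
With the tool pointing down it reaches from about 0.2 to 0.875 m from the base axis. Payload 3.4 kg.
Tool frame: the origin (TCP) lies at the very end of the fingers, on their centre line; the grasp point (between the pads) lies 19 mm behind it; z points along the fingers, y is the line along which they close (so a half turn about z gives the same grasp; the last joint's range is limited). The gripper opens to 94 mm and grips with 3 to 60 N. Pads are 16 mm wide; open, the fingers measure 119 mm over their backs; the gripper's body (75 mm by 177 mm) begins 78 mm behind the grasp point.
Start: joints at [-1.284, 0.276, 1.505, -0, 1.361, -0.121], TCP at [0.228, -0.528, 0.205] pointing down, gripper open.
Joint ranges: [-2.89, 2.89], [-0.75, 2.08], [0.22, 2.7], [-1.18, 4.32], [0.11, 2.71], [-2.7, 2.7]. Speed limits (rad/s): [2.57, 2.57, 3.14, 3.14, 3.14, 3.14].

### API

Orientations are given as a 3x3 rotation matrix whose columns are the frame's x, y, z axes.
In Python, from plant import bot gives the robot as it stands. The module is installed in compiled form; this text tells all that it offers.
- The arm moves only by the shell command python3 -m jog 'ROWS'. ROWS is JSON, one flat list of numbers, 7 for each row, row after row: the shift along the tool's x, y, z scaled (see below), then the turn, a rotation vector about the tool's x, y, z scaled (see below), then the closure, from -1 (fully open) to 1 (shut). In form: [tx, ty, tz, rx, ry, rz, grip, tx, ty, tz, rx, ry, rz, grip, ...]. A call has 1 to 12 rows; each row shifts and turns the commanded pose from where the row before left it, along the tool's axes as they then stand; what a row does not reach is not made up. The controller multiplies each number of a shift by 40 mm and each number of a turn by 0.15 rad. A row lasts 1/10 s, in which the tool goes at most 50 mm and 8.59 degrees, less where a joint would pass 70% of its speed; a pose out of reach is approached as far as the arm can. A call with a number of a shift or a turn outside -1 to 1 is refused whole. A call with a gripper value outside its range is refused whole. The fingers move at their own pace and stop on an object; the grip force is fixed at half the most. Time passes only in rows, so rows that do not move let the fingers close. It gives the time, the measured TCP pose, the force, the opening and the grip force at its end, in the units of the state.
- bot.sense(): the state, without advancing time (a new reading comes with each control period).
- bot.capture(name): name is "side" or "top" or "wrist"; returns (picture, depth): 480x640x3 uint8, red, green, blue; 480x640 float32, m along the optical axis (not along the pixel's ray), 0 where there is no reading.
- bot.calibration(name): a dict with "intrinsics" (3x3 intrinsics, pixels), "origin" and "rotation" of the camera in the world. Camera axes: x right, y down, z forward; pixel columns grow to the right and rows downward; lengths in m; the calibration is good to about 2 mm. A picture is of the moment at which its call begins: read the wrist's pose just before it. calibration takes no time and is no camera call; for the wrist camera it gives the pose at the moment of the call.
- bot.hand_in(): hands the job in; it is judged then, once.
The state is a dict: "t": time; "joints": joint angles; "qvel": joint speeds; "effort": joint torques, N m; "ee_pos": TCP position; "eef_rot": TCP orientation; "contact_force": force on the tool from outside, world axes, zero at the start; "wrist_torque": the same for the moment, N m; "opening": opening from 0.0 (shut) to 1.0 (fully open); "gripper_force": force on a finger pad.
Only numpy, scipy, OpenCV 4.12 (cv2) and the standard library are available. Lean on these libraries where they do the work, as an engineer would, in place of code of your own. Each camera call takes 0.05 s, during which the arm holds its last target. There are 200 camera calls.

## Working session

There is one attempt and no reset: what is moved stays moved. The work goes in short steps, Python scripts to look and compute and a shell command to move; the robot and the scene stay as the last step left them, time stands still between calls to the robot, and variables do not carry over. Pictures are saved under pics/ and viewed, at most 14 in all, crops included, and the job is handed in when it is done.

```bash
mkdir -p pics; cat > h.py <<'E'
import numpy as np, cv2
from plant import bot
def save(cam,name):
    c=bot.calibration(cam); p,d=bot.capture(cam)
    cv2.imwrite(f'pics/{name}.png',p[:,:,::-1]); np.savez(f'pics/{name}.npz',p=p,d=d,K=c['intrinsics'],o=c['origin'],R=c['rotation'])
def cloud(name):
    f=np.load(f'pics/{name}.npz'); d=f['d'];K=f['K']
    v,u=np.mgrid[:480,:640]
    X=np.stack([(u-K[0,2])/K[0,0]*d,(v-K[1,2])/K[1,1]*d,d],-1)
    return f['p'],X@f['R'].T+f['o'],d>0
E
python3 -c "
from h import *
s=bot.sense();print(s)
for c in('top','side'):
  save(c,c+'0');k=bot.calibration(c);print(k)
"
```

```text
{'t': 0.0, 'joints': array([-1.28401501e+00,  2.76572027e-01,  1.50611332e+00,  6.71880539e-07,
        1.36068273e+00, -1.21022536e-01]), 'qvel': array([ 0.00068733, -0.00106072, -0.00115791,  0.0015836 , -0.00071008,
       -0.00030491]), 'effort': array([ 1.82747852e-03, -4.04577649e+01, -2.37230551e+01,  7.06507824e-02,
        3.45541863e-02, -1.47178362e-04]), 'ee_pos': array([ 0.2278655 , -0.52731262,  0.20462573]), 'eef_rot': array([[ 9.17994124e-01,  3.96593666e-01, -5.01575791e-04],
       [ 3.96593925e-01, -9.17992570e-01,  1.70309402e-03],
       [ 2.14993450e-04, -1.76235221e-03, -9.99998424e-01]]), 'contact_force': array([-0.95083081,  0.38562009,  0.57951485]), 'wrist_torque': array([-0.01264178,  0.02290485, -0.01727178]), 'gripper_force': 0.0, 'opening': 0.9973718853376204}
{'intrinsics': array([[552.46114023,   0.        , 318.50809458],
       [  0.        , 552.46114023, 233.54275536],
       [  0.        ,   0.        ,   1.        ]]), 'origin': array([0.28846237, 0.11325721, 1.6599428 ]), 'rotation': array([[-0.00717398, -0.98778557,  0.15565412],
       [-0.99996932,  0.00757612,  0.00199043],
       [-0.00314537, -0.15563507, -0.98780961]])}
{'intrinsics': array([[531.49374825,   0.        , 318.08948916],
       [  0.        , 531.49374825, 239.01945577],
       [  0.        ,   0.        ,   1.        ]]), 'origin': array([-0.08047057, -0.4958347 ,  0.97453905]), 'rotation': array([[ 0.69421299, -0.52422487,  0.49321051],
       [-0.71956017, -0.48893398,  0.49312953],
       [-0.01736338, -0.69723156, -0.71663565]])}
```

View pics/top0.png

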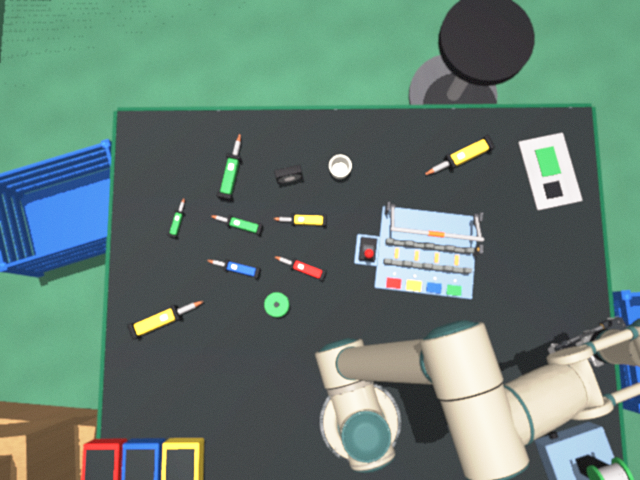

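View pics/side0.png

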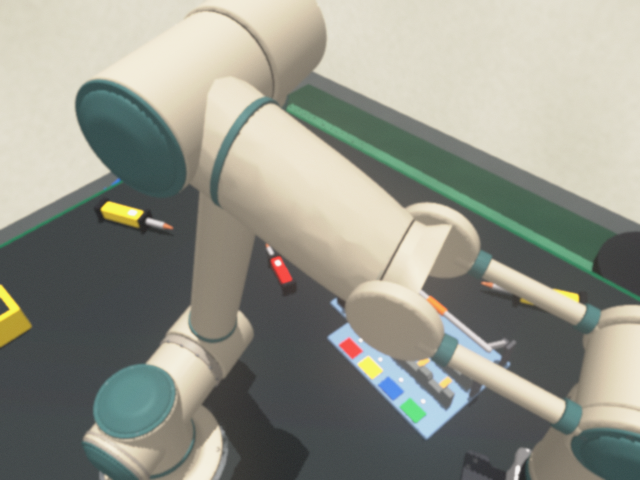

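The top view (up is +x, left is +y) shows the red iron at (303,267), blue at (235,268), mid-sized green at (240,224) and the smallest yellow at (305,220). The plates run red, yellow, blue, green at (394..454, 283..290). The keeper sleeve is at (436,233) and the switch ball at (368,253). In the side view the arm hides most of the scene.

```bash
cat >> h.py <<'E'
def proj(f,uv,z):
    K,R,o=f['K'],f['R'],f['o']; uv=np.atleast_2d(uv)
    r=np.c_[(uv[:,0]-K[0,2])/K[0,0],(uv[:,1]-K[1,2])/K[1,1],np.ones(len(uv))]@R.T
    return o+r*((z-o[2])/r[:,2])[:,None]
HUE={'red':(-8,8),'yellow':(18,34),'green':(50,80),'blue':(100,120)}
def blobs(name,z=.029,amin=25):
    """colour blobs: (colour, px centre, world centre, long, short, yaw of long side mod pi)"""
    f=np.load(f'pics/{name}.npz'); hsv=cv2.cvtColor(f['p'],cv2.COLOR_RGB2HSV).astype(int)
    out=[]
    for c,(a,b) in HUE.items():
        h=(hsv[...,0]+90)%180-90 if c=='red' else hsv[...,0]
        m=((h>=a)&(h<=b)&(hsv[...,1]>140)&(hsv[...,2]>70)).astype(np.uint8)
        for k in cv2.findContours(m,cv2.RETR_EXTERNAL,cv2.CHAIN_APPROX_NONE)[0]:
            if cv2.contourArea(k)<amin: continue
            P=proj(f,k[:,0].astype(float),z)
            (cx,cy),(w,hh),ang=cv2.minAreaRect((P[:,:2]*1000).astype(np.float32))
            yaw=np.radians(ang)+(0 if w>hh else np.pi/2)
            out.append((c,k[:,0].mean(0).round(),np.round([cx,cy],1),round(max(w,hh)),round(min(w,hh)),round(float(yaw),3)))
    return out
E
python3 -c "
from h import *
for z in(.029,.016):
  print(z)
  for b in blobs('top0',z):
    if 100<b[1][0]<520 and 100<b[1][1]<345: print(*b)
p,X,ok=cloud('top0')
for u,v in((436,233),(368,253),(289,175),(340,167),(277,305),(388,207),(480,216),(482,238)): print(u,v,X[v,u].round(3))
"
```

```text
0.029
red [393. 283.] [ 396.5 -101.8] 35 24 1.544
red [307. 269.] [439.5 151.2] 89 29 1.193
red [369. 254.] [484.3 -31.5] 26 25 2.344
yellow [154. 322.] [288.2 598.7] 122 40 1.972
yellow [308. 220.] [586.9 147.8] 84 30 1.563
yellow [470. 152.] [ 794.8 -348. ] 122 40 2.033
green [233. 172.] [726.5 384.7] 108 34 2.965
green [107. 274.] [451.3 745.4] 967 11 0.001
green [354. 107.] [942.9   4.2] 1463 10 1.571
blue [434. 287.] [ 382.4 -220.9] 39 25 1.421
blue [241. 269.] [442.4 347.9] 86 28 1.319
0.016
red [393. 283.] [ 397.4 -103.6] 36 24 1.544
red [307. 269.] [440.7 151.5] 89 30 1.193
red [369. 254.] [485.9 -32.7] 26 25 2.344
yellow [154. 322.] [288.2 602.6] 123 40 1.972
yellow [308. 220.] [589.2 148.1] 85 31 1.563
yellow [470. 152.] [ 798.9 -351.7] 123 40 2.033
green [233. 172.] [730.  386.8] 108 34 2.965
green [107. 274.] [452.6 750.5] 975 11 0.001
green [354. 107.] [948.2   3.4] 1475 10 1.571
blue [434. 287.] [ 383.1 -223.5] 39 25 1.421
blue [241. 269.] [443.6 349.7] 87 28 1.319
436 233 [ 0.526 -0.21   0.144]
368 253 [ 0.478 -0.024  0.097]
289 175 [0.715 0.203 0.07 ]
340 167 [0.755 0.049 0.011]
277 305 [0.334 0.238 0.052]
388 207 [ 0.613 -0.086  0.087]
480 216 [ 0.585 -0.353  0.08 ]
482 238 [ 0.512 -0.339  0.137]
```

```bash
cat >> h.py <<'E'
def plan(x,y,z,yaw=None):
    """print the turn about tool z (units) then the shift in tool axes after it (units)"""
    s=bot.sense(); R=s['eef_rot']; p=s['ee_pos']
    y0=np.arctan2(R[1,0],R[0,0]); yaw=y0 if yaw is None else yaw
    dz=-(yaw-y0)
    d=np.array([x,y,z])-p; c,q=np.cos(yaw),np.sin(yaw)
    print('at',p.round(4),'yaw',round(y0,4),'turn rz',round(dz/.15,2),'then shift',np.round([(c*d[0]+q*d[1])/.04,(q*d[0]-c*d[1])/.04,-d[2]/.04],2),'tilt',R[:2,2].round(4),'j6',s['joints'][5].round(2))
E
python3 -c "
from h import *
plan(.40,-.2,.40,-.119)
c=bot.calibration('wrist');s=bot.sense();R=s['eef_rot'];print(c['intrinsics'][0],R.T@(c['origin']-s['ee_pos']),R.T@c['rotation'])"
```

```text
at [ 0.2279 -0.5274  0.2047] yaw 0.4078 turn rz 3.51 then shift [ 3.3  -8.64 -4.88] tilt [-0.0004  0.0015] j6 -0.12
[420.52812933   0.         318.1543425 ] [ 0.06784795 -0.00086976 -0.17916107] [[ 7.98449569e-05 -9.71654315e-01 -2.36406189e-01]
 [ 9.99999949e-01  4.25925873e-06  3.20238763e-04]
 [-3.10154461e-04 -2.36406203e-01  9.71654265e-01]]
```

```bash
python3 -m jog '[0,0,-1,0,0,0,1, 0,0,-1,0,0,0,1, 0,0,-1,0,0,0,1, 0,0,-1,0,0,0,1, 0,0,-0.9,0,0,0,1, 0,0,0,0,0,0.9,1, 0,0,0,0,0,0.9,1, 0,0,0,0,0,0.9,1, 0,0,0,0,0,0.81,1]'
python3 -m jog '[0.33,-0.86,0,0,0,0,1,0.33,-0.86,0,0,0,0,1,0.33,-0.86,0,0,0,0,1,0.33,-0.86,0,0,0,0,1,0.33,-0.86,0,0,0,0,1,0.33,-0.86,0,0,0,0,1,0.33,-0.86,0,0,0,0,1,0.33,-0.86,0,0,0,0,1,0.33,-0.86,0,0,0,0,1,0.33,-0.86,0,0,0,0,1,0,0,0,0,0,0,1,0,0,0,0,0,0,1]'
python3 -c "
from h import *
plan(.4,-.2,.4,-.119)
save('wrist','w1');save('top','t1')
for b in blobs('w1',.016): print(*b)
"
```

```text
t: 1.0
ee_pos: [0.228, -0.5277, 0.401]
eef_rot: [[0.992, -0.124, -0.0], [-0.124, -0.992, 0.001], [-0.0, -0.001, -1.0]]
contact_force: [0.4, 0.1, 0.1]
opening: 0.272
gripper_force: 0.0
t: 2.2
ee_pos: [0.3998, -0.2016, 0.4012]
eef_rot: [[0.993, -0.117, -0.001], [-0.117, -0.993, -0.001], [-0.001, 0.001, -1.0]]
contact_force: [0.1, -0.4, 0.5]
opening: 0.005
gripper_force: 0.0
at [ 0.3998 -0.2016  0.4012] yaw -0.1168 turn rz 0.01 then shift [-0.   -0.04  0.03] tilt [-0.0007 -0.0005] j6 1.07
red [248. 199.] [ 397.7 -105.8] 41 27 1.423
red [ 50. 190.] [441.5 156.9] 87 32 1.192
red [157. 147.] [480.5   0.9] 34 29 1.592
yellow [235. 465.] [-14.7 -18. ] 747 39 1.453
yellow [311. 388.] [ 100.3 -155.4] 145 9 3.019
yellow [326. 388.] [  98.4 -177.9] 146 10 3.044
yellow [292. 200.] [ 389.5 -165.3] 40 27 1.454
yellow [433. 104.] [ 491.2 -360.3] 12 5 3.091
yellow [315.  76.] [ 541.7 -214.1] 53 13 1.454
yellow [25. 72.] [589.7 147.1] 71 30 1.524
green [ 16. 273.] [324.9 228.8] 95 60 2.848
green [381. 201.] [ 374.9 -284.1] 41 26 1.454
blue [337. 200.] [ 381.2 -224.4] 42 30 1.454
```

View pics/w1.png

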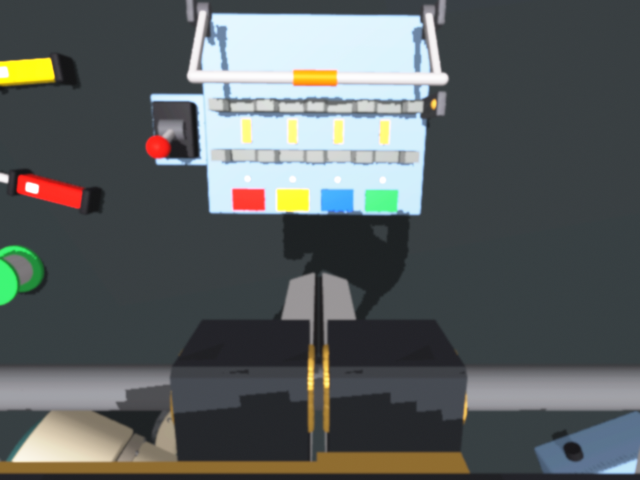

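The wrist view shows the plates at (248..381, 200), the orange sleeve at (315,77), the bar half raised and the switch ball at (157,147) on its operator side.

```bash
cat >> h.py <<'E'
YAW=-.1265; O=np.array([.4752,-.2060]); XH=np.array([np.cos(YAW),np.sin(YAW)]); YH=np.array([-XH[1],XH[0]])
def r2w(x,y): return O+XH*x+YH*y
def w2r(P): return np.c_[(P[...,:2]-O).reshape(-1,2)@np.c_[XH,YH],P[...,2].ravel()].reshape(P.shape)
E
python3 -c "
from h import *
p,X,ok=cloud('w1');W=w2r(X)
for u,v in((315,77),(250,77),(380,77),(157,147),(195,10),(438,8)): print(u,v,W[v,u].round(4))
# saddle bars top
for lo,hi in((95,115),(145,165)):
  w=W[lo:hi,205:425].reshape(-1,3);m=(w[:,2]>.050)&(w[:,2]<.060);print(w[m].mean(0),w[m].min(0),w[m].max(0))
print(blobs('t1',.016)[:0])
for b in blobs('t1',.016): 
  if 380<b[1][0]<470 and 200<b[1][1]<300: print(*b)
for x,y in((-.13+.125-.0,0),): pass
plan(*r2w(.125-.071-.055,0),.25,YAW)
"
```

```text
315 77 [ 0.05   -0.0005  0.1404]
250 77 [0.0499 0.064  0.1367]
380 77 [ 0.0511 -0.0649  0.1373]
157 147 [-0.0197  0.1736  0.1046]
195 10 [0.1249 0.1303 0.0793]
438 8 [ 0.1287 -0.1317  0.0823]
[ 2.97974347e-02 -4.93458387e-05  5.52379319e-02] [ 0.02274933 -0.12894461  0.05002571] [0.03677573 0.12746756 0.05929479]
[-0.03010993 -0.00039148  0.05513262] [-0.03717171 -0.12904753  0.05001181] [-0.0231046   0.12703358  0.05867504]
[]
red [393. 283.] [ 398.4 -104.5] 38 24 1.453
blue [434. 288.] [ 382.1 -223.5] 40 27 1.421
at [ 0.3994 -0.2027  0.4012] yaw -0.1196 turn rz 0.05 then shift [ 1.86 -0.16  3.78] tilt [-0.0009 -0.0004] j6 1.07
```

```bash
python3 -m jog '[0.6,-0.05,0.9,0,0,0.05,1,0.6,-0.05,0.9,0,0,0,1,0.6,-0.05,0.9,0,0,0,1,0,0,1,0,0,0,1,0,0,1,0,0,0,1,0,0,1,0,0,0,1,0,0,0.6,0,0,0,1,0,0,0.6,0,0,0,1,0,0,0,0,0,0,1]'
python3 -m jog '[0.3,0,0,0,0,0,1,0.3,0,0,0,0,0,1,0.3,0,0,0,0,0,1,0.3,0,0,0,0,0,1,0.3,0,0,0,0,0,1,0.3,0,0,0,0,0,1,0.3,0,0,0,0,0,1,0.3,0,0,0,0,0,1,0.3,0,0,0,0,0,1,0.3,0,0,0,0,0,1]'
python3 -c "
from h import *
plan(*r2w(.144,0),.125,YAW)"
```

```text
t: 3.2
ee_pos: [0.469, -0.205, 0.1222]
eef_rot: [[0.992, -0.128, -0.007], [-0.128, -0.992, 0.004], [-0.007, -0.003, -1.0]]
contact_force: [-0.7, 0.5, 0.6]
opening: 0.007
gripper_force: 0.0
t: 4.2
ee_pos: [0.5142, -0.2104, 0.1335]
eef_rot: [[0.977, -0.122, -0.174], [-0.119, -0.992, 0.029], [-0.176, -0.007, -0.984]]
contact_force: [-83.9, -20.2, 64.2]
opening: 0.004
gripper_force: 45.5
at [ 0.5142 -0.2104  0.1335] yaw -0.1212 turn rz 0.04 then shift [2.62 0.01 0.21] tilt [-0.1743  0.0286] j6 1.23
```

```bash
python3 -m jog '[-0.5,0,0,0,0,0,1,-0.5,0,0,0,0,0,1,-0.5,0,0,0,0,0,1,-0.5,0,0,0,0,0,1,-0.5,0,0,0,0,0,1,-0.5,0,0,0,0,0,1,0,0,0,0,0,0,1]'
python3 -c "
from h import *
plan(*r2w(0,0),.125,YAW);save('wrist','w2');save('side','s2')
p,X,ok=cloud('w2');W=w2r(X);m=ok&(W[...,2]>.09)&(abs(W[...,0]-.06)<.06)&(abs(W[...,1])<.13)&(abs(W[...,1])>.03)
print(np.median(W[m],0),m.sum())"
```

```text
t: 4.9
ee_pos: [0.4713, -0.2046, 0.1265]
eef_rot: [[0.992, -0.126, 0.0], [-0.126, -0.992, -0.0], [0.0, 0.0, -1.0]]
contact_force: [0.2, 0.2, 0.1]
opening: 0.005
gripper_force: 0.0
at [ 0.4713 -0.2046  0.1265] yaw -0.1266 turn rz -0.0 then shift [0.1  0.02 0.04] tilt [ 0.0003 -0.0005] j6 1.15
[0.04738895 0.03261484 0.13761756] 38945
```

View pics/w2.png

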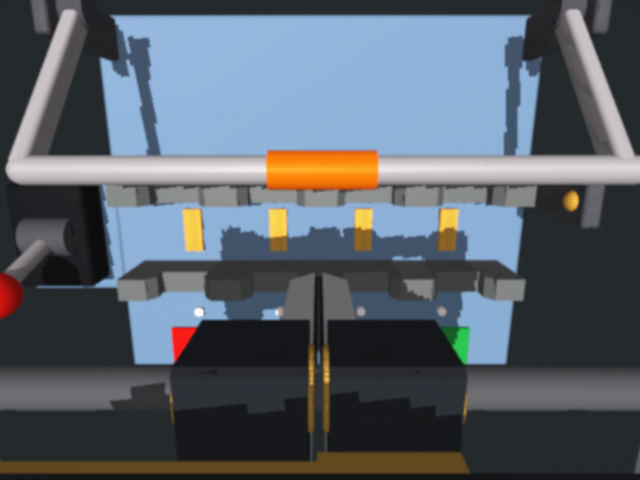

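The bar has not moved: a purely horizontal push jams it against the finger by friction. I will follow the bar's arc instead.

```bash
python3 -m jog '[0,0,0.5,0,0,0,1,0.5,0,0,0,0,0,1,0.45,0,0,0,0,0,1,0.17,0,-0.19,0,0,0,1,0.19,0,-0.17,0,0,0,1,0.2,0,-0.15,0,0,0,1]'
python3 -m jog '[0.22,0,-0.125,0,0,0,1]'
```

```text
t: 5.6
ee_pos: [0.529, -0.212, 0.126]
eef_rot: [[0.992, -0.125, -0.01], [-0.125, -0.992, 0.001], [-0.01, -0.0, -1.0]]
contact_force: [-8.6, 1.0, 6.8]
opening: 0.004
gripper_force: 4.2
t: 5.7
ee_pos: [0.5399, -0.2134, 0.1314]
eef_rot: [[0.992, -0.125, -0.005], [-0.125, -0.992, 0.001], [-0.005, 0.0, -1.0]]
contact_force: [-4.5, 0.7, 3.3]
opening: 0.005
gripper_force: 2.4
```

Low force this way; I carry on along the arc.

```bash
python3 -m jog '[0.23,0,-0.1,0,0,0,1,0.24,0,-0.08,0,0,0,1,0.24,0,-0.05,0,0,0,1,0.25,0,-0.025,0,0,0,1,0.25,0,0,0,0,0,1,0.25,0,0.03,0,0,0,1]'
python3 -m jog '[0.25,0,0.06,0,0,0,1,0.2,0,0.07,0,0,0,1]'
python3 -c "
from h import *
s=bot.sense();print(w2r(s['ee_pos']))"
```

```text
t: 6.3
ee_pos: [0.5999, -0.2211, 0.1397]
eef_rot: [[0.992, -0.126, 0.001], [-0.126, -0.992, -0.0], [0.001, 0.0, -1.0]]
contact_force: [-0.6, -0.8, 0.5]
opening: 0.007
gripper_force: 0.7
t: 6.5
ee_pos: [0.6176, -0.2234, 0.1342]
eef_rot: [[0.992, -0.126, 0.0], [-0.126, -0.992, -0.0], [0.0, 0.0, -1.0]]
contact_force: [-1.2, -0.1, 0.7]
opening: 0.005
gripper_force: 0.6
[0.1434569  0.00074972 0.13419022]
```

```bash
python3 -m jog '[0.12,0,0.04,0,0,0,1,0,0,0,0,0,0,1]'; python3 -m jog '[0.12,0,0.04,0,0,0,1,0,0,0,0,0,0,1]'
python3 -m jog '[-0.5,0,0,0,0,0,1,-0.8,0,-1,0,0,0,1,-0.8,0,-1,0,0,0,1,-0.8,0,-1,0,0,0,1,-0.8,0,-1,0,0,0,1,-0.8,0,-1,0,0,0,1,-0.8,0,-1,0,0,0,1,0,0,-0.5,0,0,0,0,0,0,0,0,0,0,0]'
python3 -c "
from h import *
save('wrist','w3');p,X,ok=cloud('w3');W=w2r(X)
m=ok&(W[...,2]>.12)&(W[...,0]>.1)&(W[...,0]<.22)&(abs(W[...,1])<.12);print(W[m].mean(0),W[m].max(0),m.sum(),np.argwhere(m).mean(0))
save('top','t3')
for b in blobs('t3'): 
  if b[0] in('red','yellow','green','blue') and 100<b[1][0]<350 and 110<b[1][1]<345:print(*b)
print(cv2.cvtColor(np.load('pics/t3.npz')['p'],cv2.COLOR_RGB2HSV)[[172,226,219],[231,245,177]])
"
```

```text
t: 6.7
ee_pos: [0.6179, -0.2232, 0.1323]
eef_rot: [[0.992, -0.126, -0.009], [-0.125, -0.992, 0.002], [-0.009, -0.0, -1.0]]
contact_force: [-7.9, 0.5, 4.0]
opening: 0.007
gripper_force: 4.0
t: 6.9
ee_pos: [0.6179, -0.2232, 0.1314]
eef_rot: [[0.992, -0.125, -0.017], [-0.125, -0.992, 0.003], [-0.018, -0.001, -1.0]]
contact_force: [-17.8, 2.4, 11.7]
opening: 0.004
gripper_force: 8.9
t: 7.8
ee_pos: [0.4215, -0.1991, 0.3893]
eef_rot: [[0.992, -0.126, 0.008], [-0.126, -0.992, -0.005], [0.008, 0.004, -1.0]]
contact_force: [-0.2, 0.8, -1.2]
opening: 0.14
gripper_force: 0.0
[0.1405747  0.01359981 0.12458909] [0.14439051 0.11989905 0.13154154] 68 [  3.55882353 303.16176471]
red [307. 269.] [439.5 151.1] 87 30 1.2
yellow [154. 322.] [288.2 598.7] 122 40 1.972
yellow [308. 220.] [588.2 147.8] 85 31 1.519
green [233. 172.] [727.  384.6] 109 34 2.965
green [107. 274.] [451.3 745.3] 967 11 0.002
blue [241. 269.] [442.7 347.5] 86 28 1.329
[[ 67 134 242]
 [ 67 124 246]
 [  0   0 255]]
```

```bash
sed -i 's/hsv\[...,1\]>140/hsv[...,1]>105/' h.py; python3 -c "
from h import *
plan(.43,.17,.33,1.2)
for b in blobs('t3'): 
  if b[0]=='green' and 100<b[1][0]<350 and 110<b[1][1]<345:print(*b)"
```

```text
at [ 0.4207 -0.1984  0.385 ] yaw -0.1262 turn rz -8.84 then shift [ 8.67 -3.12  1.37] tilt [0.0004 0.0001] j6 1.11
green [276. 304.] [336.  241.2] 75 70 0.786
green [243. 224.] [574.5 342.2] 86 29 1.282
green [176. 222.] [580.4 544.9] 69 25 2.889
green [229. 176.] [726.4 387. ] 113 38 2.932
```

```bash
python3 -m jog '[0,0,0,0,0,-0.95,-0.2,0,0,0,0,0,-0.95,-0.2,0,0,0,0,0,-0.95,-0.2,0,0,0,0,0,-0.95,-0.2,0,0,0,0,0,-0.95,-0.2,0,0,0,0,0,-0.95,-0.2,0,0,0,0,0,-0.95,-0.2,0,0,0,0,0,-0.95,-0.2,0,0,0,0,0,-0.95,-0.2,0,0,0,0,0,-0.3,-0.2]'
python3 -m jog '[0.86,-0.31,0.13,0,0,0,-0.2,0.86,-0.31,0.13,0,0,0,-0.2,0.86,-0.31,0.13,0,0,0,-0.2,0.86,-0.31,0.13,0,0,0,-0.2,0.86,-0.31,0.13,0,0,0,-0.2,0.86,-0.31,0.13,0,0,0,-0.2,0.86,-0.31,0.13,0,0,0,-0.2,0.86,-0.31,0.13,0,0,0,-0.2,0.86,-0.31,0.13,0,0,0,-0.2,0.86,-0.31,0.13,0,0,0,-0.2,0,0,0,0,0,0,-0.2,0,0,0,0,0,0,-0.2]'
cat >> h.py <<'E'
def look(name,col=None):
    save('wrist',name); save('top','t_'+name)
    for n in(name,'t_'+name):
        for b in blobs(n):
            if (col is None or b[0]==col) and 20<b[4]<35 and 75<b[3]<95: print(n[:2],*b)
E
python3 -c "
from h import *
plan(.44,.152,.15,1.2);look('w4')"
```

```text
t: 8.9
ee_pos: [0.4205, -0.198, 0.3828]
eef_rot: [[0.357, 0.934, -0.004], [0.934, -0.357, 0.003], [0.001, -0.005, -1.0]]
contact_force: [0.3, 0.2, 0.4]
opening: 0.603
gripper_force: 0.0
t: 10.1
ee_pos: [0.4284, 0.1677, 0.3313]
eef_rot: [[0.359, 0.933, -0.004], [0.933, -0.359, -0.002], [-0.003, -0.003, -1.0]]
contact_force: [-0.8, -0.0, 0.2]
opening: 0.598
gripper_force: 0.0
at [0.4284 0.1677 0.3313] yaw 1.2038 turn rz 0.03 then shift [-0.26  0.41  4.53] tilt [-0.0043 -0.0018] j6 0.59
w4 red [334. 208.] [439.5 150.1] 87 27 1.191
w4 yellow [457. 164.] [586.2 146.6] 87 32 1.524
w4 blue [273.  42.] [442.1 342.8] 79 27 1.322
t_ blue [241. 268.] [442.3 347.6] 88 29 1.319
```

View pics/w4.png

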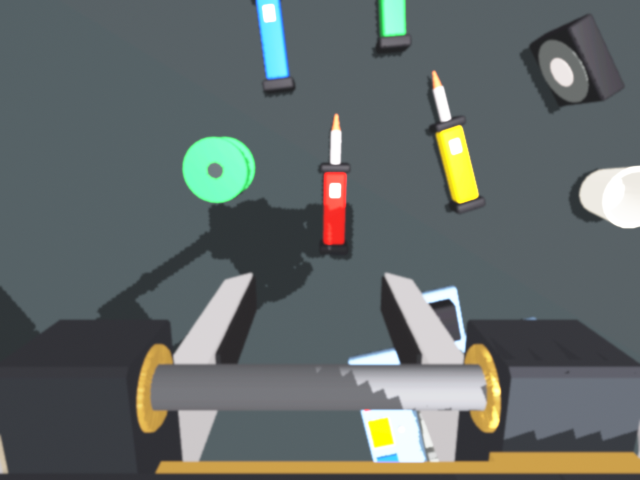

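The wrist view shows red at (334,208), tip ahead, with yellow at (457,164), blue at (273,42), the spool left and the pot and fan right.

```bash
python3 -c "
from h import *
plan(.4395,.1503,.005,1.192)"
```

```text
at [0.4288 0.1666 0.3325] yaw 1.2009 turn rz 0.06 then shift [-0.28  0.4   8.19] tilt [-0.0021 -0.0013] j6 0.59
```

```bash
python3 -m jog '[-0.28,0.4,0.5,0,0,0.06,-0.2,0,0,1,0,0,0,-0.2,0,0,1,0,0,0,-0.2,0,0,1,0,0,0,-0.2,0,0,1,0,0,0,-0.2,0,0,1,0,0,0,-0.2,0,0,1,0,0,0,-0.2,0,0,0.7,0,0,0,-0.2,0,0,0,0,0,0,-0.2]'
python3 -c "
from h import *
plan(.4395,.1503,.005,1.192)"
```

```text
t: 11.1
ee_pos: [0.4366, 0.149, 0.0426]
eef_rot: [[0.372, 0.928, -0.008], [0.928, -0.372, -0.002], [-0.005, -0.007, -1.0]]
contact_force: [-0.4, 0.1, -0.2]
opening: 0.599
gripper_force: 0.0
at [0.4366 0.149  0.0426] yaw 1.1901 turn rz -0.01 then shift [0.06 0.06 0.94] tilt [-0.0083 -0.0019] j6 0.56
```

```bash
python3 -m jog '[0.06,0.06,0.47,0,0,0,-0.2,0,0,0.47,0,0,0,-0.2,0,0,0,0,0,0,1,0,0,0,0,0,0,1,0,0,0,0,0,0,1,0,0,0,0,0,0,1,0,0,0,0,0,0,1]'
python3 -m jog '[0,0,-1,0,0,0,1,0,0,-1,0,0,0,1,0,0,-1,0,0,0,1,0,0,-1,0,0,0,1,0,0,-1,0,0,0,1,0,0,-1,0,0,0,1,0,0,-0.5,0,0,0,1,0,0,0,0,0,0,1]'
python3 -c "
from h import *
plan(*r2w(0,.09),.2,YAW)"
```

```text
t: 11.8
ee_pos: [0.4432, 0.1525, 0.0091]
eef_rot: [[0.37, 0.929, 0.001], [0.929, -0.37, 0.0], [0.001, 0.001, -1.0]]
contact_force: [-0.5, -0.3, 5.3]
opening: 0.254
gripper_force: 30.0
t: 12.6
ee_pos: [0.4445, 0.1528, 0.2713]
eef_rot: [[0.369, 0.929, 0.007], [0.929, -0.369, 0.001], [0.004, 0.006, -1.0]]
contact_force: [0.9, -0.7, -2.3]
opening: 0.256
gripper_force: 30.0
at [0.4445 0.1528 0.2713] yaw 1.1926 turn rz 8.79 then shift [1.89 6.55 1.78] tilt [0.0072 0.0011] j6 0.56
```

```bash
python3 -m jog '[0,0,0,0,0,0.9,1,0,0,0,0,0,0.9,1,0,0,0,0,0,0.9,1,0,0,0,0,0,0.9,1,0,0,0,0,0,0.9,1,0,0,0,0,0,0.9,1,0,0,0,0,0,0.9,1,0,0,0,0,0,0.9,1,0,0,0,0,0,0.9,1,0,0,0,0,0,0.69,1,0,0,0,0,0,0,1]'
python3 -m jog '[0.2,0.8,0,0,0,0,1,0.2,0.8,0,0,0,0,1,0.2,0.8,0,0,0,0,1,0.2,0.8,0,0,0,0,1,0.2,0.8,0,0,0,0,1,0.2,0.8,0,0,0,0,1,0.2,0.8,0.5,0,0,0,1,0.2,0.8,0.5,0,0,0,1,0,0,0.5,0,0,0,1,0,0,0,0,0,0,1,0,0,0,0,0,0,1]'
python3 -c "
from h import *
plan(*r2w(0.0034,.09),.1,YAW);save('wrist','w5')"
```

```text
t: 13.7
ee_pos: [0.4417, 0.1522, 0.2662]
eef_rot: [[0.992, -0.126, -0.003], [-0.126, -0.992, -0.001], [-0.003, 0.001, -1.0]]
contact_force: [-0.0, 1.0, -0.6]
opening: 0.254
gripper_force: 30.0
t: 14.8
ee_pos: [0.4735, -0.1092, 0.2075]
eef_rot: [[0.992, -0.125, -0.002], [-0.125, -0.992, 0.001], [-0.002, -0.001, -1.0]]
contact_force: [0.6, -0.1, -0.8]
opening: 0.254
gripper_force: 30.0
at [ 0.4735 -0.1092  0.2075] yaw -0.125 turn rz 0.01 then shift [0.43 0.14 2.69] tilt [-0.0018  0.0009] j6 1.33
```

View pics/w5.png

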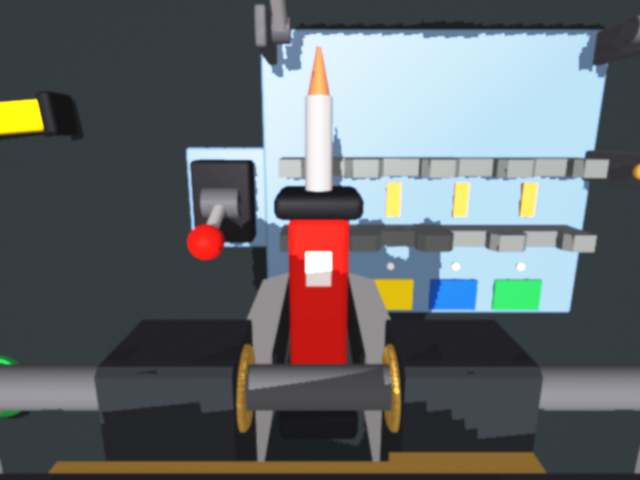

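The red iron is held straight, with its tip at (319,47) and collar at (318,203). I measure its offset in the tool frame.

```bash
cat >> h.py <<'E'
def held(name,col):
    """tip x, collar far edge x, mean y and z of the held iron's barrel in the tool frame, mm"""
    p,X,ok=cloud(name); s=bot.sense(); T=(X-s['ee_pos'])@s['eef_rot']*1000
    m=ok&(abs(T[...,1])<8)&(T[...,2]>-45)&(T[...,2]<15)&(T[...,0]>15)&(T[...,0]<125)
    t=T[m]; wide=ok&(abs(T[...,1])<16)&(abs(T[...,1])>13.5)&(T[...,2]>-45)&(T[...,2]<10)&(T[...,0]>15)&(T[...,0]<125); w=T[wide]
    print('tip x',np.percentile(t[:,0],99.8).round(1),'-> off',(np.percentile(t[:,0],99.8)-106).round(1),'collar x',np.percentile(w[:,0],[3,97]).round(1),'(42..52)','collar top z',np.percentile(w[:,2],3).round(1))
    for a in(70,95):
        q=t[abs(t[:,0]-a)<5]; print(' barrel x',a,'y',q[:,1].mean().round(1),'top z',np.percentile(q[:,2],5).round(1))
E
python3 -c "
from h import *
held('w5','red')"
```

```text
tip x 99.6 -> off -6.4 collar x [37.4 46.3] (42..52) collar top z -24.6
 barrel x 70 y -0.2 top z -12.9
 barrel x 95 y -0.2 top z -9.8
```

```bash
python3 -m jog '[0.47,0.14,0.6,0,0,0,1,0,0,0.7,0,0,0,1,0,0,0.7,0,0,0,1,0,0,0.7,0,0,0,1,0,0,0,0,0,0,1,0,0,0,0,0,0,1]'
python3 -c "
from h import *
plan(*r2w(0.005,.09),.045,YAW)"
```

```text
t: 15.45
ee_pos: [0.4929, -0.1173, 0.1012]
eef_rot: [[0.992, -0.124, 0.001], [-0.124, -0.992, -0.001], [0.001, 0.0, -1.0]]
contact_force: [0.3, -1.2, -1.5]
opening: 0.25
gripper_force: 30.0
at [ 0.4929 -0.1173  0.1012] yaw -0.1247 turn rz 0.01 then shift [-0.03  0.01  1.41] tilt [ 0.0014 -0.0006] j6 1.32
```

```bash
python3 -m jog '[-0.03,0.01,0.5,0,0,0,1,0,0,0.5,0,0,0,1,0,0,0.38,0,0,0,1,0,0,0,0,0,0,1,0,0,0,0,0,0,1]'
python3 -c "
from h import *
plan(*r2w(0.005,.09),.045,YAW)"
```

```text
t: 15.95
ee_pos: [0.4924, -0.1182, 0.0467]
eef_rot: [[0.992, -0.125, 0.003], [-0.125, -0.992, -0.001], [0.003, 0.001, -1.0]]
contact_force: [-1.0, -0.6, -2.2]
opening: 0.254
gripper_force: 30.0
at [ 0.4924 -0.1182  0.0467] yaw -0.1257 turn rz 0.01 then shift [-0.02 -0.02  0.04] tilt [ 0.0031 -0.0013] j6 1.32
```

```bash
python3 -m jog '[0,0,0.04,0,0,0,0.19,0,0,0,0,0,0,0.19,0,0,0,0,0,0,0.19,0,0,0,0,0,0,0.19,0,0,-0.6,0,0,0,0.19,0,0,-1,0,0,0,0.19,0,0,-1,0,0,0,0.19,0,0,-1,0,0,0,0,0,0,-1,0,0,0,-0.2,0,0,-0.5,0,0,0,-0.2,0,0,0,0,0,0,-0.2]'
cat >> h.py <<'E'
def seat(name):
    """irons above the rack: handle centre in rack frame, mm, and heights of its ends"""
    p,X,ok=cloud(name); W=w2r(X)*1000
    for i,y in enumerate((90,30,-30,-90)):
        m=ok&(abs(W[...,1]-y)<25)&(abs(W[...,0])<110)&(W[...,2]>59)&(W[...,2]<130); t=W[m]
        if len(t)<50: continue
        h=t[abs(t[:,0])<36]; a=h[h[:,0]<-10]; b=h[h[:,0]>10]
        med=lambda q:np.median(q,0).round(1) if len(q) else None
        w=t[abs(t[:,1]-y)>13.2]
        print(y,'handle near',med(a),'far',med(b),'collar/cap x',np.percentile(w[:,0],[3,97]).round(1) if len(w) else None)
E
python3 -c "
from h import *
look('w6','yellow');seat('w6')
plan(.588,.1475,.2,1.522)"
```

```text
t: 17.05
ee_pos: [0.4927, -0.1185, 0.2508]
eef_rot: [[0.992, -0.126, 0.007], [-0.126, -0.992, -0.003], [0.007, 0.002, -1.0]]
contact_force: [0.1, 0.4, 0.7]
opening: 0.598
gripper_force: 0.0
t_ yellow [308. 220.] [587.9 147.7] 90 33 1.51
90 handle near [-22.9  89.2  63.8] far [23.1 89.2 64.1] collar/cap x [-50.6  52.5]
at [ 0.4904 -0.1176  0.2468] yaw -0.1262 turn rz -10.99 then shift [6.74 2.11 1.17] tilt [-0.0005  0.0001] j6 1.32
```

Red is seated: its handle top is level at 64 mm and the collar and cap straddle the bars. Next, yellow.

```bash
python3 -m jog '[0,0,0,0,0,-0.95,-0.2,0,0,0,0,0,-0.95,-0.2,0,0,0,0,0,-0.95,-0.2,0,0,0,0,0,-0.95,-0.2,0,0,0,0,0,-0.95,-0.2,0,0,0,0,0,-0.95,-0.2,0,0,0,0,0,-0.95,-0.2,0,0,0,0,0,-0.95,-0.2,0,0,0,0,0,-0.95,-0.2,0,0,0,0,0,-0.95,-0.2,0,0,0,0,0,-0.95,-0.2,0,0,0,0,0,-0.55,-0.2]'
python3 -m jog '[0.84,0.26,0,0,0,0,-0.2,0.84,0.26,0,0,0,0,-0.2,0.84,0.26,0,0,0,0,-0.2,0.84,0.26,0,0,0,0,-0.2,0.84,0.26,0,0,0,0,-0.2,0.84,0.26,0,0,0,0,-0.2,0.84,0.26,0,0,0,0,-0.2,0.84,0.26,0,0,0,0,-0.2,0,0,0,0,0,0,-0.2,0,0,0,0,0,0,-0.2]'
python3 -c "
from h import *
look('w7');plan(.588,.1475,.005,1.522)"
```

```text
t: 18.35
ee_pos: [0.4895, -0.1173, 0.2447]
eef_rot: [[0.043, 0.999, -0.005], [0.999, -0.043, 0.002], [0.002, -0.005, -1.0]]
contact_force: [-0.0, -0.0, 0.4]
opening: 0.603
gripper_force: 0.0
t: 19.35
ee_pos: [0.5854, 0.1469, 0.2447]
eef_rot: [[0.045, 0.999, -0.005], [0.999, -0.045, -0.002], [-0.002, -0.005, -1.0]]
contact_force: [0.2, 0.4, -0.3]
opening: 0.603
gripper_force: 0.0
w7 yellow [324. 210.] [589.2 146.8] 86 27 1.521
t_ red [398. 250.] [ 493.4 -121.4] 91 29 3.027
t_ green [243. 224.] [574.4 341.9] 87 29 1.283
t_ blue [241. 268.] [442.7 347.6] 88 30 1.319
at [0.5856 0.1458 0.2459] yaw 1.5232 turn rz 0.01 then shift [0.05 0.06 6.02] tilt [-0.0029 -0.0012] j6 0.18
```

```bash
python3 -m jog '[0.05,0.08,0.9,0,0,0,-0.2,0,0,1,0,0,0,-0.2,0,0,1,0,0,0,-0.2,0,0,1,0,0,0,-0.2,0,0,1,0,0,0,-0.2,0,0,0,0,0,0,-0.2,0,0,0,0,0,0,-0.2]'
python3 -c "
from h import *
plan(.589,.146,.006,1.521)"
```

```text
t: 20.15
ee_pos: [0.5896, 0.1476, 0.0515]
eef_rot: [[0.048, 0.999, -0.001], [0.999, -0.048, -0.0], [-0.0, -0.001, -1.0]]
contact_force: [1.1, -0.2, 0.5]
opening: 0.603
gripper_force: 0.0
at [0.5896 0.1476 0.0515] yaw 1.5224 turn rz 0.01 then shift [-0.04 -0.01  1.14] tilt [-0.001  -0.0004] j6 0.18
```

```bash
python3 -m jog '[-0.05,0,0.57,0,0,0,-0.2,0,0,0.55,0,0,0,-0.2,0,0,0,0,0,0,-0.2,0,0,0,0,0,0,1,0,0,0,0,0,0,1,0,0,0,0,0,0,1,0,0,0,0,0,0,1,0,0,0,0,0,0,1]'
python3 -m jog '[0,0,-1,0,0,0,1,0,0,-1,0,0,0,1,0,0,-1,0,0,0,1,0,0,-1,0,0,0,1,0,0,-1,0,0,0,1,0,0,-1,0,0,0,1,0,0,0,0,0,0,1]'
python3 -c "
from h import *
plan(*r2w(0.003,.03),.2,YAW);save('wrist','w8');held('w8',0)"
```

```text
t: 20.95
ee_pos: [0.5902, 0.1467, 0.0074]
eef_rot: [[0.047, 0.999, 0.001], [0.999, -0.047, 0.0], [0.0, 0.001, -1.0]]
contact_force: [0.2, 0.4, 3.8]
opening: 0.254
gripper_force: 30.0
t: 21.65
ee_pos: [0.5928, 0.1472, 0.2528]
eef_rot: [[0.047, 0.999, 0.012], [0.999, -0.047, 0.002], [0.002, 0.012, -1.0]]
contact_force: [0.2, 0.6, -1.1]
opening: 0.251
gripper_force: 30.0
at [0.5928 0.1472 0.2528] yaw 1.524 turn rz 11.0 then shift [-1.73  8.38  1.32] tilt [0.0118 0.0015] j6 0.18
tip x 105.1 -> off -0.9 collar x [42.8 52. ] (42..52) collar top z -30.6
 barrel x 70 y 1.0 top z -19.1
 barrel x 95 y 1.0 top z -17.1
```

```bash
python3 -m jog '[0,0,0,0,0,0.95,1,0,0,0,0,0,0.95,1,0,0,0,0,0,0.95,1,0,0,0,0,0,0.95,1,0,0,0,0,0,0.95,1,0,0,0,0,0,0.95,1,0,0,0,0,0,0.95,1,0,0,0,0,0,0.95,1,0,0,0,0,0,0.95,1,0,0,0,0,0,0.95,1,0,0,0,0,0,0.95,1,0,0,0,0,0,0.55,1]'
python3 -m jog '[-0.18,0.84,0,0,0,0,1,-0.18,0.84,0,0,0,0,1,-0.18,0.84,0,0,0,0,1,-0.18,0.84,0,0,0,0,1,-0.18,0.84,0,0,0,0,1,-0.18,0.84,0,0,0,0,1,-0.18,0.84,0,0,0,0,1,-0.18,0.84,0,0,0,0,1,-0.18,0.84,0.5,0,0,0,1,-0.18,0.84,0.5,0,0,0,1,0,0,0,0,0,0,1,0,0,0,0,0,0,1]'
python3 -c "
from h import *
save('wrist','w9');plan(*r2w(0.0005,.03),.1,YAW);held('w9',0)"
```

```text
t: 22.9
ee_pos: [0.5884, 0.1465, 0.2437]
eef_rot: [[0.991, -0.13, -0.005], [-0.13, -0.991, -0.001], [-0.005, 0.001, -1.0]]
contact_force: [0.0, 0.8, -0.7]
opening: 0.257
gripper_force: 30.0
t: 24.1
ee_pos: [0.4746, -0.1773, 0.2044]
eef_rot: [[0.992, -0.128, -0.004], [-0.128, -0.992, 0.003], [-0.004, -0.002, -1.0]]
contact_force: [0.4, 0.0, -1.1]
opening: 0.255
gripper_force: 30.0
at [ 0.4755 -0.1769  0.2054] yaw -0.1268 turn rz -0.0 then shift [ 0.1  -0.03  2.63] tilt [-0.002   0.0019] j6 1.2
tip x 102.8 -> off -3.2 collar x [40.6 49.5] (42..52) collar top z -26.3
 barrel x 70 y 0.2 top z -14.7
 barrel x 95 y 0.2 top z -12.4
```

```bash
python3 -m jog '[0.15,-0.03,0.7,0,0,0,1,0,0,0.7,0,0,0,1,0,0,0.7,0,0,0,1,0,0,0.53,0,0,0,1,0,0,0,0,0,0,1,0,0,0,0,0,0,1]'
python3 -c "
from h import *
plan(*r2w(0.0025,.03),.043,YAW)"
```

```text
t: 24.75
ee_pos: [0.4829, -0.1764, 0.1018]
eef_rot: [[0.992, -0.124, 0.0], [-0.124, -0.992, -0.0], [0.0, -0.0, -1.0]]
contact_force: [0.2, -0.7, -1.5]
opening: 0.25
gripper_force: 30.0
at [ 0.4829 -0.1764  0.1018] yaw -0.1248 turn rz 0.01 then shift [-0.03  0.01  1.47] tilt [ 0.0005 -0.    ] j6 1.21
```

```bash
python3 -m jog '[-0.03,0.01,0.5,0,0,0.01,1,0,0,0.5,0,0,0,1,0,0,0.44,0,0,0,1,0,0,0,0,0,0,1,0,0,0,0,0,0,1]'
python3 -m jog '[0,0,0.02,0,0,0,0.19,0,0,0,0,0,0,0.19,0,0,0,0,0,0,0.19,0,0,0,0,0,0,0.19,0,0,-0.6,0,0,0,0.19,0,0,-1,0,0,0,0.19,0,0,-1,0,0,0,0.19,0,0,-1,0,0,0,0,0,0,-1,0,0,0,-0.2,0,0,-0.5,0,0,0,-0.2,0,0,0,0,0,0,-0.2,0,0,0,0,0,0,-0.2]'
python3 -c "
from h import *
look('w10');seat('w10')
plan(.4425,.3475,.25,1.319)"
```

```text
t: 25.25
ee_pos: [0.4822, -0.1777, 0.0451]
eef_rot: [[0.992, -0.127, 0.002], [-0.127, -0.992, -0.001], [0.002, 0.001, -1.0]]
contact_force: [0.1, 0.5, -2.0]
opening: 0.249
gripper_force: 30.0
t: 26.45
ee_pos: [0.4805, -0.1772, 0.2464]
eef_rot: [[0.992, -0.127, -0.0], [-0.127, -0.992, 0.0], [-0.0, -0.0, -1.0]]
contact_force: [-0.1, -0.4, -0.9]
opening: 0.6
gripper_force: 0.0
w1 red [251. 215.] [ 482.7 -112.4] 92 29 3.016
w1 yellow [319. 214.] [ 475.4 -176.8] 92 27 3.018
t_ red [398. 250.] [ 493.4 -121.4] 91 29 3.027
t_ green [243. 225.] [574.4 342.2] 86 29 1.274
t_ blue [241. 268.] [442.3 347.6] 88 29 1.319
90 handle near [-22.7  88.4  63.8] far [23.5 88.5 64.1] collar/cap x [-50.9  52.1]
30 handle near [-22.8  28.9  63.9] far [23.5 28.9 64.1] collar/cap x [-50.   52.6]
at [ 0.4798 -0.1769  0.2451] yaw -0.1278 turn rz -9.65 then shift [12.46 -4.17 -0.12] tilt [-0.0032  0.0015] j6 1.21
```

Yellow is seated. Next, blue.

```bash
python3 -m jog '[0,0,0,0,0,-0.95,-0.2,0,0,0,0,0,-0.95,-0.2,0,0,0,0,0,-0.95,-0.2,0,0,0,0,0,-0.95,-0.2,0,0,0,0,0,-0.95,-0.2,0,0,0,0,0,-0.95,-0.2,0,0,0,0,0,-0.95,-0.2,0,0,0,0,0,-0.95,-0.2,0,0,0,0,0,-0.95,-0.2,0,0,0,0,0,-0.95,-0.2,0,0,0,0,0,-0.15,-0.2]'
python3 -m jog '[1,-0.35,0,0,0,0,-0.2,1,-0.35,0,0,0,0,-0.2,1,-0.35,0,0,0,0,-0.2,1,-0.35,0,0,0,0,-0.2,1,-0.35,0,0,0,0,-0.2,1,-0.35,0,0,0,0,-0.2,1,-0.35,0,0,0,0,-0.2,1,-0.35,0,0,0,0,-0.2,1,-0.35,0,0,0,0,-0.2,1,-0.35,0,0,0,0,-0.2,1,-0.35,0,0,0,0,-0.2,1,-0.32,0,0,0,0,-0.2]'
python3 -m jog '[0.46,0,0,0,0,0,-0.2,0,0,0,0,0,0,-0.2,0,0,0,0,0,0,-0.2]'
python3 -c "
from h import *
look('w11');plan(.4425,.3475,.006,1.319)"
```

```text
t: 27.65
ee_pos: [0.48, -0.177, 0.245]
eef_rot: [[0.248, 0.969, -0.003], [0.969, -0.248, 0.002], [0.001, -0.004, -1.0]]
contact_force: [-0.2, 0.4, 0.4]
opening: 0.601
gripper_force: 0.0
t: 28.85
ee_pos: [0.4375, 0.3304, 0.2457]
eef_rot: [[0.251, 0.968, -0.002], [0.968, -0.251, -0.001], [-0.002, -0.001, -1.0]]
contact_force: [0.4, -0.0, 0.3]
opening: 0.6
gripper_force: 0.0
t: 29.15
ee_pos: [0.4425, 0.3461, 0.2456]
eef_rot: [[0.249, 0.968, -0.002], [0.968, -0.249, -0.002], [-0.003, -0.001, -1.0]]
contact_force: [-0.2, 0.4, -0.1]
opening: 0.599
gripper_force: 0.0
w1 green [455. 180.] [571.9 341.9] 85 31 1.286
w1 blue [319. 209.] [443.  347.1] 85 26 1.312
t_ red [398. 250.] [ 493.5 -121.5] 91 29 3.031
t_ yellow [419. 253.] [ 486.2 -181.6] 92 28 3.039
t_ green [246. 223.] [574.  339.9] 83 29 1.269
at [0.4428 0.3454 0.2464] yaw 1.318 turn rz -0.01 then shift [ 0.05 -0.02  6.01] tilt [-0.0011 -0.0015] j6 0.79
```

```bash
python3 -m jog '[0,-0.02,0.9,0,0,0,-0.2,0,0,1,0,0,0,-0.2,0,0,1,0,0,0,-0.2,0,0,1,0,0,0,-0.2,0,0,1,0,0,0,-0.2,0,0,0.6,0,0,0,-0.2,0,0,0.4,0,0,0,-0.2,0,0,0,0,0,0,-0.2,0,0,0,0,0,0,-0.2]'
python3 -c "
from h import *
plan(.443,.3465,.007,1.312)"
```

```text
t: 30.15
ee_pos: [0.4428, 0.3462, 0.0114]
eef_rot: [[0.25, 0.968, 0.0], [0.968, -0.25, -0.0], [-0.0, 0.0, -1.0]]
contact_force: [0.0, 0.1, 0.2]
opening: 0.601
gripper_force: 0.0
at [0.4428 0.3462 0.0114] yaw 1.3182 turn rz 0.04 then shift [0.01 0.   0.11] tilt [ 0.0003 -0.0001] j6 0.79
```

```bash
python3 -m jog '[0,0,0.1,0,0,0.04,1,0,0,0,0,0,0,1,0,0,0,0,0,0,1,0,0,0,0,0,0,1,0,0,0,0,0,0,1,0,0,0,0,0,0,1]'
python3 -m jog '[0,0,-1,0,0,0,1,0,0,-1,0,0,0,1,0,0,-1,0,0,0,1,0,0,-1,0,0,0,1,0,0,-1,0,0,0,1,0,0,-1,0,0,0,1,0,0,0,0,0,0,1]'
python3 -c "
from h import *
plan(*r2w(0.003,-.03),.25,YAW)"
```

```text
t: 30.75
ee_pos: [0.4427, 0.3472, 0.0074]
eef_rot: [[0.254, 0.967, 0.001], [0.967, -0.254, 0.0], [0.001, 0.001, -1.0]]
contact_force: [0.8, -1.3, 2.5]
opening: 0.253
gripper_force: 30.0
t: 31.45
ee_pos: [0.4449, 0.3488, 0.2527]
eef_rot: [[0.254, 0.967, 0.01], [0.967, -0.254, 0.006], [0.008, 0.008, -1.0]]
contact_force: [-0.2, 0.1, -0.6]
opening: 0.255
gripper_force: 30.0
at [0.4449 0.3488 0.2527] yaw 1.314 turn rz 9.6 then shift [ 2.58 14.41  0.07] tilt [0.0097 0.006 ] j6 0.8
```

```bash
python3 -m jog '[0,0,0,0,0,0.95,1,0,0,0,0,0,0.95,1,0,0,0,0,0,0.95,1,0,0,0,0,0,0.95,1,0,0,0,0,0,0.95,1,0,0,0,0,0,0.95,1,0,0,0,0,0,0.95,1,0,0,0,0,0,0.95,1,0,0,0,0,0,0.95,1,0,0,0,0,0,0.95,1,0,0,0,0,0,0.1,1]'
python3 -m jog '[0.17,0.96,0,0,0,0,1,0.17,0.96,0,0,0,0,1,0.17,0.96,0,0,0,0,1,0.17,0.96,0,0,0,0,1,0.17,0.96,0,0,0,0,1,0.17,0.96,0,0,0,0,1,0.17,0.96,0,0,0,0,1,0.17,0.96,0,0,0,0,1,0.17,0.96,0,0,0,0,1,0.17,0.96,0,0,0,0,1,0.17,0.96,0,0,0,0,1,0.17,0.96,0,0,0,0,1]'
python3 -m jog '[0.17,0.96,0,0,0,0,1,0.17,0.96,0,0,0,0,1,0.17,0.96,0.5,0,0,0,1,0,0,0.5,0,0,0,1,0,0,0,0,0,0,1,0,0,0,0,0,0,1,0,0,0,0,0,0,1]'
python3 -c "
from h import *
save('wrist','w12');plan(*r2w(0.0,-.03),.1,YAW);held('w12',0)"
```

```text
t: 32.55
ee_pos: [0.4415, 0.3465, 0.2453]
eef_rot: [[0.992, -0.126, -0.003], [-0.126, -0.992, -0.002], [-0.002, 0.002, -1.0]]
contact_force: [0.2, 1.0, -0.6]
opening: 0.251
gripper_force: 30.0
t: 33.75
ee_pos: [0.4646, -0.1217, 0.2461]
eef_rot: [[0.992, -0.123, -0.001], [-0.123, -0.992, 0.001], [-0.001, -0.001, -1.0]]
contact_force: [1.1, -0.1, -1.0]
opening: 0.251
gripper_force: 30.0
t: 34.45
ee_pos: [0.4715, -0.2368, 0.2078]
eef_rot: [[0.992, -0.124, 0.001], [-0.124, -0.992, -0.001], [0.001, 0.0, -1.0]]
contact_force: [0.1, 0.8, -0.6]
opening: 0.253
gripper_force: 30.0
at [ 0.4716 -0.2368  0.2081] yaw -0.1243 turn rz 0.01 then shift [-0.01 -0.02  2.7 ] tilt [ 0.0017 -0.0011] j6 1.1
tip x 103.1 -> off -2.9 collar x [40.9 49.9] (42..52) collar top z -26.9
 barrel x 70 y -0.4 top z -15.4
 barrel x 95 y -0.5 top z -13.1
```

```bash
python3 -m jog '[0.05,-0.02,0.7,0,0,0.01,1,0,0,0.7,0,0,0,1,0,0,0.7,0,0,0,1,0,0,0.6,0,0,0,1,0,0,0,0,0,0,1,0,0,0.5,0,0,0,1,0,0,0.5,0,0,0,1,0,0,0.38,0,0,0,1,0,0,0,0,0,0,1,0,0,0,0,0,0,1]'
python3 -c "
from h import *
plan(*r2w(0.0025,-.03),.043,YAW)"
```

```text
t: 35.5
ee_pos: [0.4743, -0.2372, 0.0453]
eef_rot: [[0.992, -0.127, 0.002], [-0.127, -0.992, -0.002], [0.002, 0.001, -1.0]]
contact_force: [0.3, 0.2, -1.1]
opening: 0.252
gripper_force: 30.0
at [ 0.4743 -0.2372  0.0453] yaw -0.127 turn rz -0.0 then shift [-0.01 -0.03  0.06] tilt [ 0.0022 -0.0015] j6 1.1
```

```bash
python3 -m jog '[0,-0.02,0.04,0,0,0,0.19,0,0,0,0,0,0,0.19,0,0,0,0,0,0,0.19,0,0,0,0,0,0,0.19,0,0,-0.6,0,0,0,0.19,0,0,-1,0,0,0,0.19,0,0,-1,0,0,0,0.19,0,0,-1,0,0,0,0,0,0,-1,0,0,0,-0.2,0,0,-0.5,0,0,0,-0.2,0,0,0,0,0,0,-0.2,0,0,0,0,0,0,-0.2]'
python3 -c "
from h import *
look('w13');seat('w13')
plan(.574,.340,.25,1.28)"
```

```text
t: 36.7
ee_pos: [0.4728, -0.2357, 0.2456]
eef_rot: [[0.992, -0.127, -0.0], [-0.127, -0.992, 0.0], [-0.0, -0.0, -1.0]]
contact_force: [0.4, 0.3, -0.4]
opening: 0.599
gripper_force: 0.0
w1 red [185. 214.] [ 482.6 -108.7] 93 33 3.014
w1 yellow [253. 214.] [ 475.4 -172.5] 93 30 3.015
w1 blue [320. 214.] [ 467.7 -236.5] 92 27 3.014
t_ red [398. 250.] [ 493.5 -121.5] 91 29 3.031
t_ yellow [419. 252.] [ 486.9 -181.7] 91 28 3.025
t_ green [243. 224.] [574.6 341.8] 87 30 1.283
90 handle near [-23.   87.8  63.8] far [23.3 87.6 63.9] collar/cap x [-51.   52.4]
30 handle near [-23.1  28.   63.8] far [23.  28.1 63.9] collar/cap x [-49.9  53.2]
-30 handle near [-22.6 -31.   63.9] far [ 23.4 -31.   64.1] collar/cap x [-50.9  52.5]
at [ 0.4722 -0.2353  0.2442] yaw -0.1278 turn rz -9.39 then shift [14.51 -1.69 -0.14] tilt [-0.003   0.0019] j6 1.1
```

Blue is seated. Next, green.

```bash
python3 -m jog '[0,0,0,0,0,-0.95,-0.2,0,0,0,0,0,-0.95,-0.2,0,0,0,0,0,-0.95,-0.2,0,0,0,0,0,-0.95,-0.2,0,0,0,0,0,-0.95,-0.2,0,0,0,0,0,-0.95,-0.2,0,0,0,0,0,-0.95,-0.2,0,0,0,0,0,-0.95,-0.2,0,0,0,0,0,-0.95,-0.2,0,0,0,0,0,-0.84,-0.2]'
python3 -m jog '[1,-0.12,0,0,0,0,-0.2,1,-0.12,0,0,0,0,-0.2,1,-0.12,0,0,0,0,-0.2,1,-0.12,0,0,0,0,-0.2,1,-0.12,0,0,0,0,-0.2,1,-0.12,0,0,0,0,-0.2,1,-0.12,0,0,0,0,-0.2,1,-0.12,0,0,0,0,-0.2,1,-0.12,0,0,0,0,-0.2,1,-0.12,0,0,0,0,-0.2,1,-0.12,0,0,0,0,-0.2,1,-0.12,0,0,0,0,-0.2]'
python3 -m jog '[0.8,-0.12,0,0,0,0,-0.2,0.8,-0.12,0,0,0,0,-0.2,0.8,0,0,0,0,0,-0.2,0,0,0,0,0,0,-0.2,0,0,0,0,0,0,-0.2,0,0,0,0,0,0,-0.2]'
python3 -c "
from h import *
look('w14','green');plan(.574,.341,.007,1.28)"
```

```text
t: 37.8
ee_pos: [0.4723, -0.2354, 0.244]
eef_rot: [[0.281, 0.96, -0.003], [0.96, -0.281, 0.002], [0.001, -0.004, -1.0]]
contact_force: [-0.1, 0.0, -0.0]
opening: 0.598
gripper_force: 0.0
t: 39.0
ee_pos: [0.5544, 0.2419, 0.2438]
eef_rot: [[0.286, 0.958, -0.004], [0.958, -0.286, -0.001], [-0.002, -0.003, -1.0]]
contact_force: [0.0, -0.4, 0.2]
opening: 0.601
gripper_force: 0.0
t: 39.6
ee_pos: [0.5729, 0.3341, 0.2449]
eef_rot: [[0.287, 0.958, -0.002], [0.958, -0.287, -0.002], [-0.002, -0.002, -1.0]]
contact_force: [0.9, -0.0, 0.3]
opening: 0.6
gripper_force: 0.0
w1 green [319. 202.] [575.3 341.1] 85 26 1.273
at [0.5733 0.3339 0.2458] yaw 1.2796 turn rz -0.0 then shift [ 0.17 -0.03  5.97] tilt [-0.0007 -0.0008] j6 0.71
```

```bash
python3 -m jog '[0.15,0.02,0.9,0,0,0.04,-0.2,0,0,1,0,0,0,-0.2,0,0,1,0,0,0,-0.2,0,0,1,0,0,0,-0.2,0,0,1,0,0,0,-0.2,0,0,0.6,0,0,0,-0.2,0,0,0.4,0,0,0,-0.2,0,0,0,0,0,0,-0.2,0,0,0,0,0,0,-0.2]'
python3 -c "
from h import *
plan(.5753,.340,.007,1.273)"
```

```text
t: 40.6
ee_pos: [0.5764, 0.3401, 0.0107]
eef_rot: [[0.293, 0.956, 0.0], [0.956, -0.293, 0.0], [0.0, 0.0, -1.0]]
contact_force: [-0.1, -0.2, -0.7]
opening: 0.602
gripper_force: 0.0
at [0.5764 0.3401 0.0107] yaw 1.2739 turn rz 0.01 then shift [-0.01 -0.02  0.09] tilt [0.0004 0.    ] j6 0.73
```

```bash
python3 -m jog '[0,-0.02,0.09,0,0,0,1,0,0,0,0,0,0,1,0,0,0,0,0,0,1,0,0,0,0,0,0,1,0,0,0,0,0,0,1,0,0,0,0,0,0,1]'
python3 -m jog '[0,0,-1,0,0,0,1,0,0,-1,0,0,0,1,0,0,-1,0,0,0,1,0,0,-1,0,0,0,1,0,0,-1,0,0,0,1,0,0,-1,0,0,0,1,0,0,0,0,0,0,1]'
python3 -c "
from h import *
plan(*r2w(0.003,-.09),.25,YAW)"
```

```text
t: 41.2
ee_pos: [0.5755, 0.3411, 0.007]
eef_rot: [[0.292, 0.957, 0.001], [0.957, -0.292, 0.0], [0.0, 0.001, -1.0]]
contact_force: [0.3, 0.5, 2.5]
opening: 0.253
gripper_force: 30.0
t: 41.9
ee_pos: [0.578, 0.3424, 0.2533]
eef_rot: [[0.292, 0.956, 0.011], [0.957, -0.292, 0.005], [0.008, 0.009, -1.0]]
contact_force: [-0.5, 0.5, -0.1]
opening: 0.254
gripper_force: 30.0
at [0.578  0.3424 0.2533] yaw 1.2749 turn rz 9.34 then shift [-0.75 16.17  0.08] tilt [0.0112 0.0052] j6 0.73
```

```bash
python3 -m jog '[0,0,0,0,0,0.95,1,0,0,0,0,0,0.95,1,0,0,0,0,0,0.95,1,0,0,0,0,0,0.95,1,0,0,0,0,0,0.95,1,0,0,0,0,0,0.95,1,0,0,0,0,0,0.95,1,0,0,0,0,0,0.95,1,0,0,0,0,0,0.95,1,0,0,0,0,0,0.79,1]'
python3 -m jog '[-0.05,1,0,0,0,0,1,-0.05,1,0,0,0,0,1,-0.05,1,0,0,0,0,1,-0.05,1,0,0,0,0,1,-0.05,1,0,0,0,0,1,-0.05,1,0,0,0,0,1,-0.05,1,0,0,0,0,1,-0.05,1,0,0,0,0,1,-0.05,1,0,0,0,0,1,-0.05,1,0,0,0,0,1,-0.05,1,0,0,0,0,1,-0.05,1,0,0,0,0,1]'
python3 -m jog '[-0.05,1,0,0,0,0,1,-0.05,1,0,0,0,0,1,0,1,0,0,0,0,1,0,1,0,0,0,0,1,0,0.17,0.5,0,0,0,1,0,0,0.5,0,0,0,1,0,0,0,0,0,0,1,0,0,0,0,0,0,1,0,0,0,0,0,0,1]'
python3 -c "
from h import *
save('wrist','w15');plan(*r2w(0.0,-.09),.1,YAW);held('w15',0)"
```

```text
t: 42.9
ee_pos: [0.5746, 0.3407, 0.2447]
eef_rot: [[0.991, -0.131, -0.003], [-0.131, -0.991, -0.001], [-0.002, 0.002, -1.0]]
contact_force: [-0.4, -0.7, -1.2]
opening: 0.254
gripper_force: 30.0
t: 44.1
ee_pos: [0.4898, -0.1333, 0.2452]
eef_rot: [[0.992, -0.126, -0.002], [-0.126, -0.992, 0.001], [-0.002, -0.001, -1.0]]
contact_force: [1.0, -0.8, -0.3]
opening: 0.254
gripper_force: 30.0
t: 45.0
ee_pos: [0.4665, -0.2971, 0.2072]
eef_rot: [[0.992, -0.125, 0.001], [-0.125, -0.992, -0.001], [0.001, 0.001, -1.0]]
contact_force: [-0.2, 0.7, -1.4]
opening: 0.255
gripper_force: 30.0
at [ 0.4666 -0.2971  0.2075] yaw -0.1255 turn rz 0.01 then shift [-0.08 -0.04  2.69] tilt [ 0.0014 -0.0012] j6 1.0
tip x 103.4 -> off -2.6 collar x [41.2 50.1] (42..52) collar top z -27.3
 barrel x 70 y -0.8 top z -15.8
 barrel x 95 y -0.8 top z -13.6
```

```bash
python3 -m jog '[-0.03,-0.05,0.7,0,0,0.01,1,0,0,0.7,0,0,0,1,0,0,0.7,0,0,0,1,0,0,0.6,0,0,0,1,0,0,0,0,0,0,1,0,0,0.5,0,0,0,1,0,0,0.5,0,0,0,1,0,0,0.38,0,0,0,1,0,0,0,0,0,0,1,0,0,0,0,0,0,1]'
python3 -c "
from h import *
plan(*r2w(0.0025,-.09),.043,YAW)"
```

```text
t: 46.05
ee_pos: [0.4662, -0.2957, 0.0449]
eef_rot: [[0.992, -0.127, 0.002], [-0.127, -0.992, -0.002], [0.002, 0.001, -1.0]]
contact_force: [0.3, 0.5, -0.5]
opening: 0.257
gripper_force: 30.0
at [ 0.4662 -0.2957  0.0449] yaw -0.1273 turn rz -0.01 then shift [ 0.   -0.    0.05] tilt [ 0.002  -0.0017] j6 1.01
```

```bash
python3 -m jog '[0,0,0.04,0,0,0,0.19,0,0,0,0,0,0,0.19,0,0,0,0,0,0,0.19,0,0,0,0,0,0,0.19,0,0,-0.6,0,0,0,0.19,0,0,-1,0,0,0,0.19,0,0,-1,0,0,0,0.19,0,0,-1,0,0,0,1,0,0,-1,0,0,0,1,0,0,-0.7,0,0,0,1,0,0,0,0,0,0,1,0,0,0,0,0,0,1]'
python3 -c "
from h import *
save('wrist','w16');save('top','t16');seat('w16')
for b in blobs('t16'): 
  if 100<b[1][0]<470 and 110<b[1][1]<345:print(*b)
plan(*r2w(.21,0),.28,YAW)"
```

```text
t: 47.25
ee_pos: [0.465, -0.2949, 0.2538]
eef_rot: [[0.992, -0.127, 0.0], [-0.127, -0.992, -0.0], [0.0, 0.0, -1.0]]
contact_force: [-0.2, -0.7, -0.6]
opening: 0.021
gripper_force: 0.0
90 handle near [-22.7  87.3  63.8] far [23.4 87.2 64. ] collar/cap x [-50.9  52.1]
30 handle near [-22.8  27.3  63.8] far [23.3 27.6 64. ] collar/cap x [-49.9  52.9]
-30 handle near [-22.9 -32.   63.8] far [ 23.3 -31.8  64. ] collar/cap x [-50.5  52.7]
-90 handle near [-22.8 -90.8  63.9] far [ 23.3 -89.9  64. ] collar/cap x [-51.   51.9]
red [393. 283.] [ 396.6 -103. ] 40 28 1.464
red [369. 253.] [484.3 -31.5] 27 27 3.122
red [398. 250.] [ 493.4 -121.4] 91 29 3.027
yellow [154. 322.] [288.3 598.9] 123 42 1.972
yellow [414. 285.] [ 390.1 -161.2] 39 24 1.398
yellow [419. 253.] [ 486.2 -181.6] 92 28 3.039
green [276. 304.] [336.1 241.2] 75 70 0.786
green [459. 262.] [ 455.8 -299.2] 58 25 3.023
green [176. 222.] [580.3 545. ] 69 25 2.855
green [229. 175.] [726.4 387.1] 113 38 2.929
green [368. 214.] [399.4  -1.6] 1513 1108 1.571
blue [434. 287.] [ 382.8 -221.6] 45 31 1.398
blue [439. 255.] [ 478.6 -242. ] 89 29 2.992
at [ 0.4642 -0.2943  0.252 ] yaw -0.1277 turn rz -0.01 then shift [ 5.24 -2.23 -0.7 ] tilt [-0.0025  0.002 ] j6 1.01
```

View pics/w16.png

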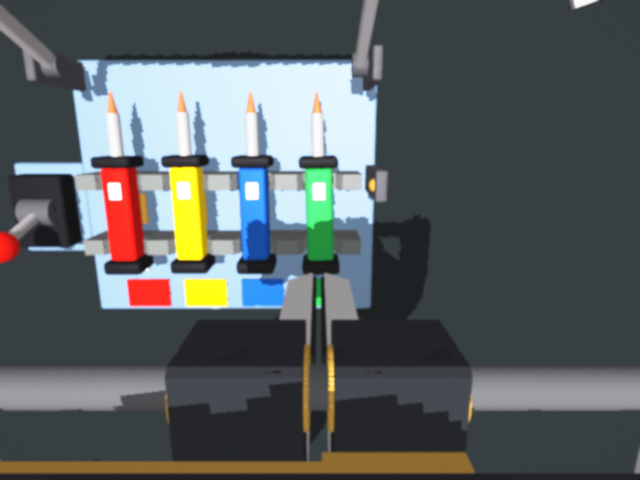

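All four irons lie in their own cradles with tips away from the robot (handles at x 120, 188, 254, 319). Now I go behind the keeper bar.

```bash
python3 -m jog '[0,-0.4,-0.7,0,0,0,1,0.5,-0.6,-0.6,0,0,0,1,0.7,-0.6,0,0,0,0,1,0.8,-0.6,0,0,0,0,1,0.8,0,0,0,0,0,1,0.8,0,0,0,0,0,1,0.8,0,0,0,0,0,1,0.8,0,0,0,0,0,1,0,0,0,0,0,0,1,0,0,0,0,0,0,1]'
python3 -c "
from h import *
plan(*r2w(.205,0),.136,YAW);s=bot.sense();print(w2r(s['ee_pos']))"
```

```text
t: 48.35
ee_pos: [0.6822, -0.234, 0.3025]
eef_rot: [[0.992, -0.127, -0.005], [-0.127, -0.992, 0.002], [-0.005, -0.001, -1.0]]
contact_force: [-0.4, -0.1, -0.5]
opening: 0.006
gripper_force: 0.0
at [ 0.6822 -0.234   0.3025] yaw -0.1273 turn rz -0.01 then shift [-0.1  -0.04  4.16] tilt [-0.0051  0.002 ] j6 1.27
[ 0.2088949  -0.0016113   0.30251712]
```

```bash
python3 -m jog '[-0.1,-0.04,0.8,0,0,0,1,0,0,0.8,0,0,0,1,0,0,0.8,0,0,0,1,0,0,0.8,0,0,0,1,0,0,0.8,0,0,0,1,0,0,0.16,0,0,0,1,0,0,0,0,0,0,1,-0.35,0,0,0,0,0,1,-0.3,0,0,0,0,0,1,-0.05,0,0,0,0,0,1,0,0,0,0,0,0,1]'
python3 -c "
from h import *
s=bot.sense();print(w2r(s['ee_pos']),s['contact_force'])"
```

```text
t: 49.45
ee_pos: [0.6519, -0.2291, 0.1417]
eef_rot: [[0.992, -0.128, 0.004], [-0.128, -0.992, -0.002], [0.004, 0.001, -1.0]]
contact_force: [-0.2, -0.9, -0.8]
opening: 0.007
gripper_force: 0.0
[ 0.17818604 -0.00060715  0.14173732] [-0.17577179 -0.89334297 -0.76999164]
```

```bash
python3 -m jog '[-0.225,0,-0.04,0,0,0,1,-0.23,0,-0.055,0,0,0,1,-0.235,0,-0.03,0,0,0,1,-0.24,0,-0.01,0,0,0,1,-0.235,0,0.02,0,0,0,1,-0.235,0,0.04,0,0,0,1]'
python3 -m jog '[-0.23,0,0.06,0,0,0,1,-0.22,0,0.09,0,0,0,1,-0.21,0,0.11,0,0,0,1]'
python3 -m jog '[-0.2,0,0.13,0,0,0,1,-0.185,0,0.15,0,0,0,1,-0.17,0,0.165,0,0,0,1,0,0,0,0,0,0,1]'
python3 -c "
from h import *
s=bot.sense();print(w2r(s['ee_pos']),s['contact_force'])"
```

```text
t: 50.05
ee_pos: [0.5942, -0.2212, 0.1421]
eef_rot: [[0.992, -0.127, -0.001], [-0.127, -0.992, 0.0], [-0.001, -0.0, -1.0]]
contact_force: [1.3, 0.1, 1.4]
opening: 0.008
gripper_force: 0.7
t: 50.35
ee_pos: [0.5683, -0.2179, 0.1314]
eef_rot: [[0.992, -0.127, -0.001], [-0.127, -0.992, 0.0], [-0.001, -0.0, -1.0]]
contact_force: [1.3, -0.6, 1.4]
opening: 0.007
gripper_force: 0.5
t: 50.75
ee_pos: [0.5454, -0.2147, 0.1127]
eef_rot: [[0.992, -0.128, -0.003], [-0.128, -0.992, 0.001], [-0.003, -0.001, -1.0]]
contact_force: [0.2, 0.7, -1.0]
opening: 0.007
gripper_force: 0.0
[0.07077749 0.00025505 0.11271673] [ 0.21652704  0.66595085 -0.97780277]
```

```bash
python3 -m jog '[0.35,0,0,0,0,0,1,0.1,0,-0.8,0,0,0,1,0,0,-0.8,0,0,0,1,-0.4,0,-0.8,0,0,0,1,-0.8,0,-0.8,0,0,0,1,-0.8,0,0,0,0,0,1,-0.8,0,0,0,0,0,1,0,0,0,0,0,0,1,0,0,0,0,0,0,1]'
python3 -c "
from h import *
save('wrist','w17')
p,X,ok=cloud('w17');W=w2r(X);m=ok&(W[...,2]>.095)&(W[...,2]<.17)&(W[...,0]>.02)&(W[...,0]<.11)&(abs(W[...,1])<.12)&(abs(W[...,1])>.03)
print(np.median(W[m],0),W[m].max(0),W[m].min(0),m.sum());seat('w17');s=bot.sense();print(w2r(s['ee_pos']))"
```

```text
t: 51.65
ee_pos: [0.454, -0.2033, 0.2424]
eef_rot: [[0.992, -0.128, 0.001], [-0.128, -0.992, -0.0], [0.001, 0.0, -1.0]]
contact_force: [-0.7, 0.1, 0.4]
opening: 0.005
gripper_force: 0.0
[0.05346376 0.03219586 0.13813815] [0.10915645 0.11999825 0.14183959] [ 0.04599039 -0.1199877   0.09502699] 6488
90 handle near [-22.8  88.3  63.8] far [23.4 88.2 64. ] collar/cap x [-51.3  45.5]
30 handle near [-22.7  28.4  63.9] far [23.3 28.5 64.1] collar/cap x [-50.7  11.4]
-30 handle near [-22.9 -30.8  63.9] far [ 23.2 -30.7  64.1] collar/cap x [-51.1  44.6]
-90 handle near [-22.9 -89.9  63.9] far [ 23.2 -88.8  64. ] collar/cap x [-51.4  45.2]
[-2.06510723e-02 -9.35303755e-05  2.42230003e-01]
```

The keeper now stands at about 0.70 rad and the irons are unmoved. I press it from above.

```bash
python3 -m jog '[0.6,0,0.4,0,0,0,1,0.6,0,0.6,0,0,0,1,0.56,0,0.6,0,0,0,1,0,0,0.5,0,0,0,1,0,0,0.3,0,0,0,1,0,0,0,0,0,0,1]'
python3 -m jog '[0,0,0.1,0,0,0,1,-0.14,0,0.19,0,0,0,1,-0.125,0,0.2,0,0,0,1,-0.1,0,0.21,0,0,0,1,0,0,0,0,0,0,1]'
python3 -c "
from h import *
s=bot.sense();print(w2r(s['ee_pos']),s['contact_force'])"
```

```text
t: 52.3
ee_pos: [0.5234, -0.2116, 0.1438]
eef_rot: [[0.992, -0.127, -0.004], [-0.127, -0.992, 0.002], [-0.004, -0.002, -1.0]]
contact_force: [0.4, 0.5, -0.6]
opening: 0.003
gripper_force: 0.0
t: 52.8
ee_pos: [0.5077, -0.2098, 0.117]
eef_rot: [[0.992, -0.128, -0.002], [-0.128, -0.992, 0.001], [-0.002, -0.001, -1.0]]
contact_force: [-0.3, -0.3, -0.6]
opening: 0.002
gripper_force: 0.0
[0.03269373 0.00037043 0.11702608] [-0.32369433 -0.26158331 -0.60919607]
```

```bash
python3 -m jog '[-0.04,0,0.22,0,0,0,1,-0.04,0,0.23,0,0,0,1]'
python3 -m jog '[-0.02,0,0.22,0,0,0,1,0,0,0.15,0,0,0,1]'; python3 -m jog '[0,0,0.1,0,0,0,1,0,0,0,0,0,0,1]'
python3 -c "
from h import *
s=bot.sense();print(w2r(s['ee_pos']),s['contact_force'])"
```

```text
t: 53.0
ee_pos: [0.5063, -0.2101, 0.0999]
eef_rot: [[0.992, -0.127, 0.001], [-0.127, -0.992, -0.001], [0.001, 0.0, -1.0]]
contact_force: [-0.4, -0.3, 0.5]
opening: 0.005
gripper_force: 0.5
t: 53.2
ee_pos: [0.5044, -0.2096, 0.0844]
eef_rot: [[0.992, -0.127, -0.002], [-0.127, -0.992, 0.0], [-0.002, -0.0, -1.0]]
contact_force: [-0.6, -0.4, 1.1]
opening: 0.005
gripper_force: 0.7
t: 53.4
ee_pos: [0.5054, -0.2097, 0.0811]
eef_rot: [[0.992, -0.127, -0.001], [-0.127, -0.992, 0.0], [-0.001, -0.0, -1.0]]
contact_force: [-1.7, -0.2, 2.7]
opening: 0.003
gripper_force: 1.1
[0.03040287 0.00016595 0.08110581] [-1.68693885 -0.15747064  2.73381293]
```

```bash
python3 -m jog '[0,0,0.06,0,0,0,1,0,0,0,0,0,0,1]'; python3 -m jog '[0,0,0.06,0,0,0,1,0,0,0,0,0,0,1]';python3 -m jog '[0,0,-0.6,0,0,0,1,0,0,-1,0,0,0,1,0,0,-1,0,0,0,1,-0.5,0,-1,0,0,0,1,-0.8,0,-0.5,0,0,0,1,-0.6,0,0,0,0,0,1,0,0,0,0,0,0,1,0,0,0,0,0,0,1]'
python3 -c "
from h import *
save('wrist','w18');p,X,ok=cloud('w18');W=w2r(X)
m=ok&(W[...,2]>.071)&(W[...,2]<.17)&(W[...,0]>.0)&(W[...,0]<.06)&(abs(W[...,1])<.115)&(abs(W[...,1])>.03)
for sg in(1,-1):
  q=W[m&(W[...,1]*sg>0)];print(np.median(q,0),q.max(0))
m=ok&(W[...,2]>.08)&(W[...,1]>.14)&(W[...,1]<.22)&(abs(W[...,0])<.08);print(W[m].mean(0),W[m].max(0))
plan(*r2w(-.06,.178),.25,YAW)"
```

```text
t: 53.6
ee_pos: [0.5055, -0.2097, 0.0806]
eef_rot: [[0.992, -0.127, 0.0], [-0.127, -0.992, -0.0], [0.0, 0.0, -1.0]]
contact_force: [-4.2, 1.7, 14.7]
opening: 0.003
gripper_force: 7.0
t: 53.8
ee_pos: [0.5056, -0.2098, 0.0802]
eef_rot: [[0.992, -0.127, 0.001], [-0.127, -0.992, -0.001], [0.001, 0.001, -1.0]]
contact_force: [-8.2, 2.9, 25.8]
opening: 0.007
gripper_force: 12.9
t: 54.6
ee_pos: [0.4309, -0.2003, 0.2405]
eef_rot: [[0.992, -0.128, 0.002], [-0.128, -0.992, -0.0], [0.002, 0.0, -1.0]]
contact_force: [-0.1, 0.1, 0.3]
opening: 0.009
gripper_force: 0.0
[0.0299438  0.07244816 0.07798665] [0.04924541 0.11499337 0.08138214]
[ 0.02978322 -0.07284214  0.07804498] [ 0.03608957 -0.03012758  0.08144486]
[-0.01922371  0.17363858  0.0982193 ] [-0.00752287  0.18801847  0.10483357]
at [ 0.4312 -0.2004  0.2402] yaw -0.1278 turn rz -0.01 then shift [-0.39 -4.45 -0.25] tilt [ 0.0012 -0.0001] j6 1.12
```

View pics/w18.png

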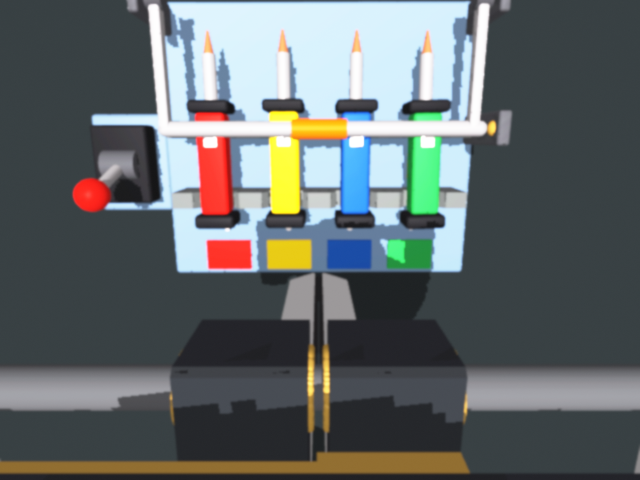

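The view shows the bar shut across all four handles with its end in the catch at (490,128), and the switch ball still off at (92,194). Now the switch.

```bash
python3 -m jog '[-0.2,-0.9,0,0,0,0,1,-0.2,-0.9,0,0,0,0,1,-0.1,-0.9,0,0,0,0,1,-0.1,-0.9,0,0,0,0,1,-0.1,-0.8,0,0,0,0,1,0,0,1,0,0,0,1,0,0,1,0,0,0,1,0,0,1,0,0,0,1,0,0,1,0,0,0,1,0,0,0,0,0,0,1]'
python3 -c "
from h import *
plan(*r2w(-.055,.177),.077,YAW);s=bot.sense();print(w2r(s['ee_pos']))"
```

```text
t: 55.65
ee_pos: [0.4211, -0.0208, 0.0758]
eef_rot: [[0.992, -0.127, -0.011], [-0.127, -0.992, 0.003], [-0.012, -0.001, -1.0]]
contact_force: [-0.5, 1.0, -0.4]
opening: 0.008
gripper_force: 0.0
at [ 0.4211 -0.0208  0.0758] yaw -0.1272 turn rz -0.0 then shift [ 0.55 -0.   -0.03] tilt [-0.0115  0.0027] j6 1.48
[-0.07700958  0.17690497  0.07580791]
```

```bash
python3 -m jog '[0.35,0,0,0,0,0,1,0.3,0,0,0,0,0,1,0.2,0,-0.08,0,0,0,1,0.2,0,-0.06,0,0,0,1,0.2,0,-0.04,0,0,0,1,0.2,0,0,0,0,0,1]'
python3 -m jog '[0.2,0,0,0,0,0,1,0.2,0,0.04,0,0,0,1,0.2,0,0.06,0,0,0,1,0.15,0,0.06,0,0,0,1,0,0,0,0,0,0,1]'
python3 -c "
from h import *
s=bot.sense();print(w2r(s['ee_pos']),s['contact_force'])"
```

```text
t: 56.25
ee_pos: [0.4834, -0.0296, 0.0886]
eef_rot: [[0.992, -0.127, 0.002], [-0.127, -0.992, -0.0], [0.002, 0.0, -1.0]]
contact_force: [-1.2, -0.3, 1.5]
opening: 0.007
gripper_force: 0.6
t: 56.75
ee_pos: [0.5054, -0.0318, 0.0794]
eef_rot: [[0.992, -0.127, -0.015], [-0.127, -0.992, 0.003], [-0.015, -0.001, -1.0]]
contact_force: [-10.5, 2.1, 3.8]
opening: 0.004
gripper_force: 5.3
[0.00799    0.17664621 0.07943307] [-10.47438098   2.08199836   3.78038948]
```

```bash
python3 -m jog '[-0.6,0,0,0,0,0,1,-0.6,0,0,0,0,0,1,-0.6,0,-0.5,0,0,0,1,-0.6,0,-1,0,0,0,1,-0.5,0.3,-1,0,0,0,1,0,0.8,-1,0,0,0,1,0,0.8,-1,0,0,0,1,0,0.8,-0.5,0,0,0,1,0,0,0,0,0,0,1,0,0,0,0,0,0,1]'
python3 -c "
from h import *
save('wrist','w19');save('top','t19');p,X,ok=cloud('w19');W=w2r(X)
m=ok&(W[...,2]>.08)&(W[...,1]>.14)&(W[...,1]<.22)&(abs(W[...,0])<.08);print('ball',W[m].mean(0))
m=ok&(W[...,2]>.071)&(W[...,2]<.17)&(W[...,0]>.0)&(W[...,0]<.06)&(abs(W[...,1])<.115)&(abs(W[...,1])>.03);print('bar',np.median(W[m],0));seat('w19')
a,b=np.load('pics/top0.npz')['p'],np.load('pics/t19.npz')['p']
for r in((155,190,272,308),(148,185,322,358),(288,322,260,295)): print(np.abs(a[r[0]:r[1],r[2]:r[3]].astype(int)-b[r[0]:r[1],r[2]:r[3]]).mean())
print(bot.sense()['contact_force'])"
```

```text
t: 57.75
ee_pos: [0.3838, -0.1245, 0.2793]
eef_rot: [[0.992, -0.129, 0.001], [-0.129, -0.992, 0.0], [0.001, -0.0, -1.0]]
contact_force: [-0.3, 0.3, 0.1]
opening: 0.004
gripper_force: 0.0
ball [0.02743955 0.17523696 0.09496319]
bar [0.02902303 0.0308171  0.07801104]
90 handle near [-22.8  88.8  63.8] far [25.9 89.7 76.7] collar/cap x [-50.2  50. ]
30 handle near [-22.2  29.   63.9] far [25.8 28.6 77.1] collar/cap x [-48.7  50.6]
-30 handle near [-22.8 -30.3  63.9] far [ 25.7 -29.5  77.2] collar/cap x [-49.7  50.2]
-90 handle near [-22.6 -89.4  63.9] far [ 25.9 -88.8  76.6] collar/cap x [-50.8  50.1]
2.4132275132275134
2.035785785785786
2.246218487394958
[ 0.47693898 -0.02061536 -0.39082195]
```

View pics/w19.png

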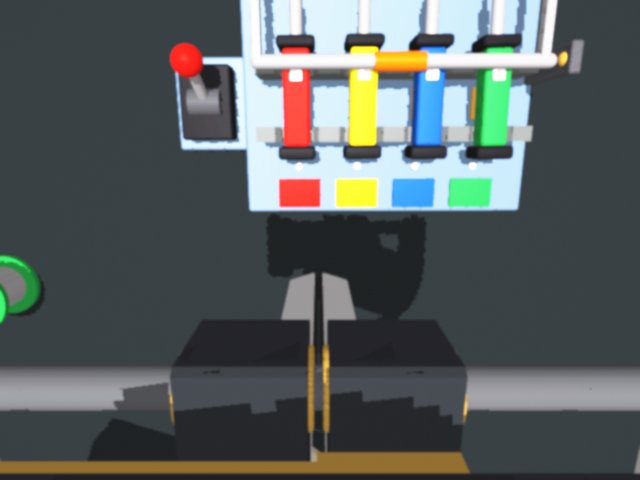

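View pics/t19.png

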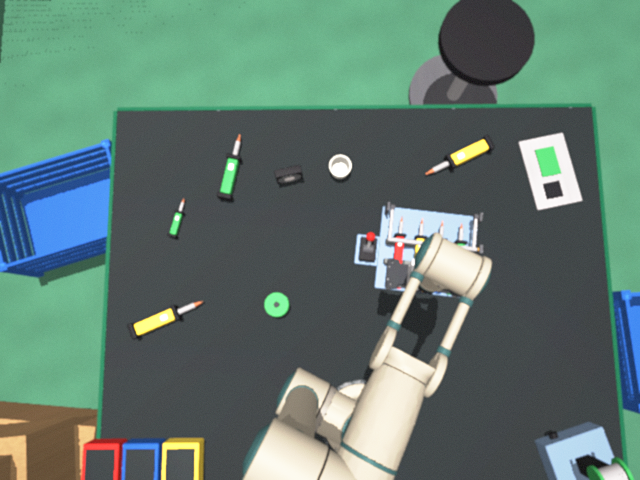

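The wrist view shows the ball flipped away (187,60), the bar shut (400,61) and the irons in place. The top view shows the pot (340,167), fan (289,175) and spool (277,305) where they were.

```bash
python3 -c "
from plant import bot
print(bot.hand_in())"
```

```text
the job is handed in; nothing more can be done
None
```

I handed the job in with all four irons seated in their own-coloured cradles (tips away), the keeper bar shut in its catch, the charge switch on, and the pot, fan and spool where they were; no verdict came back, and my first push on the bar jammed at about 108 N wrist force (limit 120 N) before I swung it back along its arc.

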